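# Put away the jar and slide box in the bench drawer

### The job

Someone has parked the steel can on the rack in the open drawer, so the drawer cannot be shut: first lift the can off by its handle and stand it on the round cork mat, well centred. Then put the small white-capped jar and the steel slide box into the two bays at the back of the drawer under the wire shelf, one in each (either way round), the jar upright and the box lying flat as it is now, and finally push the drawer fully home. Keep the can and the jar upright, tipping them no more than about 30 degrees, and leave the other things on the bench where they are.

Things in the scene. Friction and masses are not known exactly. Their poses are not given: they have to be found in the camera images.
- unit: grey steel bench-top drawer unit with one drawer, 250 deep (x), 250 wide (y), 105 high, fixed. Origin on the bench at the middle of its front face; x points into the unit (away from the robot), y to its left, z up. The drawer's opening leaves 97 above the bench, under the unit's top
- shelf_bar (a point): middle of the front bar (10 thick, 236 long, along y) of the wire shelf fixed over the unit, 205 above the bench and 60 in front of the unit's face; the shelf's bars go from here 270 back at the same height, on posts 10 thick that stand on the unit 90 and 260 behind this bar, 118 left and right of the middle
- drawer (a joint): how far the drawer is pushed in (along the unit's x), m: about 0 (wide open) at the start, 0.19 fully home; about 2 N to push. Front plate 18 thick, 240 wide, 12 to 92 above the bench; at value q its inner face is at unit x = q - 0.19 m. Side and rear walls 5 thick, tops at 50 above the bench, 214 wide inside, floor at 18 above the bench
- rack_top (a point): centre, 40 above the bench on top of its bars, of the low wire rack in the front part of the drawer; moves with the drawer. The front part is 100 long in x and 214 wide; the point lies 48 behind the front plate's inner face. Behind it a cross divider 5 thick, top at 30 above the bench, parts it from the bays
- drawer_pull (a point): middle of the front face of the drawer's dark pull lip (90 wide, 12 high, standing 14 out from the front plate), 70 above the bench; moves with the drawer, axes as the unit's
- bay_left (a point): centre of the floor of the left (+y) rear bay of the drawer, 18 above the bench; moves with the drawer, axes as the unit's. Bay 115 long in x (from the divider's rear face at x = -57.5 to the rear wall at +57.5) and 105 wide; between the two bays stands a partition 4 thick, top at 30 above the bench
- bay_right (a point): the same for the right (-y) rear bay
- can: open steel can 68 in diameter, 100 high, with a fixed arched handle over its mouth of 9 mm round bar, total height 144.5; 0.3 kg. Origin at the centre of its underside, z up. The handle's straight top runs along the can's own y, from y = -21 to +21, bar centre at z = 140; it stands on the drawer's front rack at the start
- mat: round cork mat fixed on the bench, 110 in diameter, 5 thick, origin at the centre of its underside
- jar: small clear glass specimen jar with white cap, 41 in diameter, 50 high, origin at the centre of its underside, z up; stands on the bench
- slidebox: closed steel slide box, 60 (its x) by 36 (its y) by 30 high, origin at the centre of its underside, z up; lies on the bench
- dishes: stack of three covered culture dishes, 84 in diameter, 42 high, one loose piece, origin at the centre of its underside; leave alone
- vial_left: small capped vial standing on the bench on the left, 26 in diameter, 60 high, origin at the centre of its underside; leave alone
- vial_right: the same, on the right; leave alone
- bottle: amber bottle, 48 in diameter, 130 high, standing on the left, origin at the centre of its underside; leave alone
- flask: glass jar, 56 in diameter, 100 high, standing on the right, origin at the centre of its underside; leave alone
- loop: black square-bodied loop holder with a brass tip, 120 long (its own x), 10 thick, lying on the left of the bench, origin under its middle; leave alone
Things that resemble listed ones, but are neither listed nor needed, are in the scene too. Several things have the shape of the mat; the one meant has the colours described above. Leave any red look-alike of the jar alone.

How it is judged:
On the way, in this order (a step that is already met when the one before it is completed fails the run):
1. the can stands upright on the cork mat, released (horizontal distance between can and mat below 0.025 m and z of can in the frame of mat between 0 and 0.01 m and angle between can's own z axis and vertical below 0.1 rad and contact force between the fingers and can below 0.1 N and linear speed of can below 0.02 m/s), for 0.2 s.
2. jar upright and slide box flat on the floor of the drawer's rear bays, one in each, released, the drawer still open ((((x of jar in the frame of bay_left between -0.055 and 0.055 m and y of jar in the frame of bay_left between -0.05 and 0.05 m and z of jar in the frame of bay_left between -0.01 and 0.01 m) and (x of slidebox in the frame of bay_right between -0.055 and 0.055 m and y of slidebox in the frame of bay_right between -0.05 and 0.05 m and z of slidebox in the frame of bay_right between -0.01 and 0.01 m)) or ((x of jar in the frame of bay_right between -0.055 and 0.055 m and y of jar in the frame of bay_right between -0.05 and 0.05 m and z of jar in the frame of bay_right between -0.01 and 0.01 m) and (x of slidebox in the frame of bay_left between -0.055 and 0.055 m and y of slidebox in the frame of bay_left between -0.05 and 0.05 m and z of slidebox in the frame of bay_left between -0.01 and 0.01 m))) and angle between each of jar, slidebox's own z axis and vertical below 0.12 rad and contact force between the fingers and jar below 0.1 N and contact force between the fingers and slidebox below 0.1 N and value of joint drawer below 0.09 m), for 0.2 s.
At the end, for the whole second after the job is handed in: the drawer is home (within 8 mm); the jar stands upright and the slide box lies flat on the floor of the rear bays, one in each; the can stands upright on the cork mat with its centre within 25 mm of the mat's; all released and at rest (horizontal distance between can and mat below 0.025 m and z of can in the frame of mat between 0 and 0.01 m and angle between can's own z axis and vertical below 0.1 rad and (((x of jar in the frame of bay_left between -0.055 and 0.055 m and y of jar in the frame of bay_left between -0.05 and 0.05 m and z of jar in the frame of bay_left between -0.01 and 0.01 m) and (x of slidebox in the frame of bay_right between -0.055 and 0.055 m and y of slidebox in the frame of bay_right between -0.05 and 0.05 m and z of slidebox in the frame of bay_right between -0.01 and 0.01 m)) or ((x of jar in the frame of bay_right between -0.055 and 0.055 m and y of jar in the frame of bay_right between -0.05 and 0.05 m and z of jar in the frame of bay_right between -0.01 and 0.01 m) and (x of slidebox in the frame of bay_left between -0.055 and 0.055 m and y of slidebox in the frame of bay_left between -0.05 and 0.05 m and z of slidebox in the frame of bay_left between -0.01 and 0.01 m))) and angle between each of jar, slidebox's own z axis and vertical below 0.12 rad and linear speed of each of can, jar, slidebox below 0.02 m/s and value of joint drawer above 0.182 m); the robot touches nothing.
It fails at once if another thing on the bench is moved more than 30 mm or knocked over (distance of any of dishes, vial_left, vial_right, bottle, flask, loop from where it was at the start of the episode above 0.03 m or angle between any of dishes, vial_left, vial_right, bottle, flask's own z axis and vertical above 0.6 rad).
It fails at once if the can or the jar is tipped more than 35 degrees (angle between any of can, jar's own z axis and vertical above 0.61 rad).
It also fails if it takes over 72 s, if anything falls off the work surface, if the arm or the gripper's body presses on something with over 40 N, if the wrist force passes 120 N, or if a joint passes its speed limit or range.

### The arm

A 6-joint arm with a two-finger parallel gripper is mounted at the origin on the work surface. World frame = base frame: x ahead of the robot, y to its left, z up, the work surface at z = 0. Lengths are in m, angles in rad, forces in N, time in s.
With the tool pointing down it reaches from about 0.25 to 0.725 m from the base axis. Payload 4 kg.
Tool frame: the origin (TCP) lies at the very end of the fingers, on their centre line; the grasp point (between the pads) lies 19 mm behind it; z points along the fingers, y is the line along which they close (so a half turn about z gives the same grasp; the last joint's range is limited). The gripper opens to 85 mm and grips with 20 to 120 N. Pads are 22 mm wide; open, the fingers measure 114 mm over their backs; the gripper's body (76 mm by 85 mm) begins 54 mm behind the grasp point. The pads swing forward as they close: fully open they stand 13 mm farther back than shut.
Start: joints at [-1.246, 0.241, 0.005, 1.335, 0, 1.571], TCP at [0.16, -0.474, 0.231] pointing down, gripper open.
Joint ranges: [-2.72, 2.72], [-1.05, 1.87], [-1.09, 1.28], [-1.99, 2.15], [-1.42, 1.44], [-3.14, 3.14]. Speed limits (rad/s): [2.79, 2.79, 3.14, 3.14, 3.14, 3.14].

### API

Orientations are given as a unit quaternion [x, y, z, w].
In Python, from workcell import monitor, viewer, job gives the robot as it stands.
- The arm moves only by the tool arm_command, never from a script. Its argument "increments" is a list of rows, each an object of numbers: "dx", "dy", "dz": the shift along the tool's x, y, z in cm; "wx", "wy", "wz": the turn, a rotation vector about the tool's x, y, z in rad; "grip": the finger opening in cm, from 0 to 8.54. In form: [{"dx": .., "dy": .., "dz": .., "wx": .., "wy": .., "wz": .., "grip": ..}, ...]. A call has 1 to 10 rows; each row is the pose to reach, as a shift and turn from the pose commanded when the call began, along the tool's axes at that moment; what a row does not reach only later rows make up. A row lasts 1/10 s, in which the tool goes at most 50 mm and 8.59 degrees, less where a joint would pass 70% of its speed; a pose out of reach is approached as far as the arm can. A call with a gripper value outside its range is refused whole. The fingers move at their own pace and stop on an object; the grip force is fixed at half the most. Time passes only in rows, so rows that repeat a pose let the fingers close. It gives the time, the measured TCP pose, the force, the opening and the grip force at its end, in the units of the state.
- monitor.get_obs(): the state, without advancing time (a new reading comes with each control period).
- viewer.camera(name): name is "side" or "top"; returns (picture, depth): 480x640x3 uint8, red, green, blue; 480x640 float32, m along the optical axis (not along the pixel's ray), 0 where there is no reading.
- viewer.get_calibration(name): a dict with "fovy" (degrees; the focal length in pixels is half the picture's height over the tangent of half this angle, whatever the lens; pixels are square), "cx", "cy" (the principal point, pixels), "dist_coeffs" ([k1, k2, p1, p2, k3] as OpenCV has them; the pictures are not rectified), "view" (4x4, takes a point from world to camera coordinates). Camera axes: x right, y up, looking along -z (the intrinsics and any distortion apply to the point x, -y, -z); pixel columns grow to the right and rows downward; lengths in m; the calibration is good to about 2 mm. A picture is of the moment at which its call begins. get_calibration takes no time and is no camera call.
- job.job_done(): hands the job in; it is judged then, once.
The state is a dict: "clock": time; "joint_pos": joint angles; "joint_vel": joint speeds; "tau": joint torques, N m; "eef_pos": TCP position; "tool_rot": TCP orientation; "ft_force": force on the tool from outside, world axes, zero at the start; "ft_torque": the same for the moment, N m; "grip_width": finger opening in m; "grasp_force": force on a finger pad.
Only numpy, scipy, OpenCV 4.12 (cv2) and the standard library are available. Lean on these libraries where they do the work, as an engineer would, in place of code of your own. Each camera call takes 0.05 s, during which the arm holds its last target. There are 200 camera calls.

## Working session

There is one attempt and no reset: what is moved stays moved. The work goes in short steps, Python scripts to look and compute and a tool call to move; the robot and the scene stay as the last step left them, time stands still between calls to the robot, and variables do not carry over. Pictures are saved under pics/ and viewed, at most 10 in all, crops included, and the job is handed in when it is done.

Besides the shell and the picture viewer there is one more tool, called after "Call:" by a JSON object that holds its "name" and its "arguments". arm_command: Moves the arm, as the interface text tells. Its arguments: {"type":"object","properties":{"increments":{"type":"array","items":{"type":"object","properties":{"dx":{"type":"number"},"dy":{"type":"number"},"dz":{"type":"number"},"wx":{"type":"number"},"wy":{"type":"number"},"wz":{"type":"number"},"grip":{"type":"number"}}}}},"required":["increments"]}

```bash
mkdir -p pics; ls
cat > h.py <<'E'
import numpy as np, cv2
from workcell import monitor, viewer, job
def K(c):
    f=240/np.tan(np.radians(c["fovy"])/2); return np.array([[f,0,c["cx"]],[0,f,c["cy"]],[0,0,1.]])
def ray(name,px):
    c=viewer.get_calibration(name); V=np.array(c["view"])
    u=cv2.undistortPoints(np.array(px,float).reshape(-1,1,2),K(c),np.array(c["dist_coeffs"],float))[:,0]
    d=np.c_[u[:,0],-u[:,1],-np.ones(len(u))]
    return -V[:3,:3].T@V[:3,3], d@V[:3,:3]   # origin, dirs (unit depth)
def onplane(name,px,z):
    o,d=ray(name,px); return o+d*((z-o[2])/d[:,2])[:,None]
def cloud(name,depth):
    v,u=np.mgrid[0:480,0:640]; o,d=ray(name,np.c_[u.ravel(),v.ravel()])
    return (o+d*depth.reshape(-1,1)).reshape(480,640,3)
def proj(name,P):
    c=viewer.get_calibration(name);V=np.array(c["view"]);p=np.array(P,float).reshape(-1,3)@V[:3,:3].T+V[:3,3]
    return cv2.projectPoints(p*[1,-1,-1],np.zeros(3),np.zeros(3),K(c),np.array(c["dist_coeffs"],float))[0][:,0]
def snap(tag):
    out={}
    for n in("top","side"):
        r,d=viewer.camera(n); cv2.imwrite(f"pics/{tag}_{n}.png",r[:,:,::-1]); np.savez(f"pics/{tag}_{n}.npz",r=r,d=d); out[n]=(r,d)
    return out
E
python3 - <<'E'
from h import *
snap("a"); print(monitor.get_obs())
for n in("top","side"):
    c=viewer.get_calibration(n);print(c, ray(n,[[320,240]]))
E
```

```text
pics
{'clock': 0.1, 'joint_pos': array([-1.24598068e+00,  2.41344873e-01,  3.84004490e-03,  1.33518206e+00,
       -5.25445289e-05,  1.57079492e+00]), 'joint_vel': array([-0.00035127, -0.00205016,  0.00295552, -0.00108507,  0.00104565,
        0.00095976]), 'tau': array([-3.02875753e-05, -3.73138082e+01,  2.53009558e+01,  1.09024698e-02,
       -3.11568499e-05, -8.86393678e-07]), 'eef_pos': array([ 0.15937072, -0.47332177,  0.23049114]), 'tool_rot': array([ 9.86840253e-01,  1.61695460e-01, -1.78772590e-04, -9.28591956e-04]), 'ft_force': array([-0.36691805,  0.02358349,  0.06499879]), 'ft_torque': array([ 0.01243882, -0.04984266,  0.02945701]), 'grasp_force': 0.0, 'grip_width': 0.08527326388099124}
{'fovy': 42.83320991174481, 'cx': 320.0179232199954, 'cy': 233.65989199909302, 'dist_coeffs': array([-0.16553174,  0.        ,  0.        ,  0.        ,  0.        ]), 'view': array([[-0.00610526, -0.99997893,  0.00220538, -0.01197372],
       [ 0.98727171, -0.00567714,  0.15894132, -0.49524996],
       [-0.15892545,  0.00314769,  0.98728557, -1.35422392],
       [ 0.        ,  0.        ,  0.        ,  1.        ]])} (array([ 0.27365252, -0.0105224 ,  1.41574782]), array([[ 0.14869574, -0.00305957, -0.98893255]]))
{'fovy': 46.95979978162045, 'cx': 315.4011947255442, 'cy': 236.9339741722196, 'dist_coeffs': array([-0.00603234,  0.        ,  0.        ,  0.        ,  0.        ]), 'view': array([[-0.9996989 , -0.01717323, -0.01752693,  0.47792599],
       [-0.00545475, -0.54087386,  0.84108603, -0.12851066],
       [-0.02392402,  0.84092838,  0.54061733, -1.21550165],
       [ 0.        ,  0.        ,  0.        ,  1.        ]])} (array([0.44800141, 0.96084931, 0.77358635]), array([[ 0.01563304, -0.83806978, -0.54543078]]))
```

View pics/a_top.png

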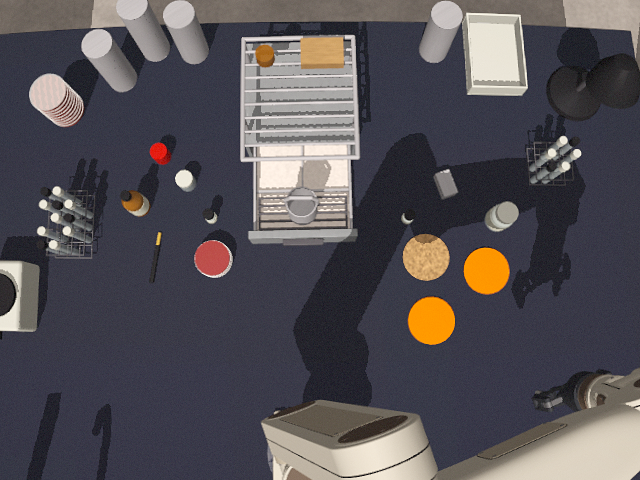

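View pics/a_side.png

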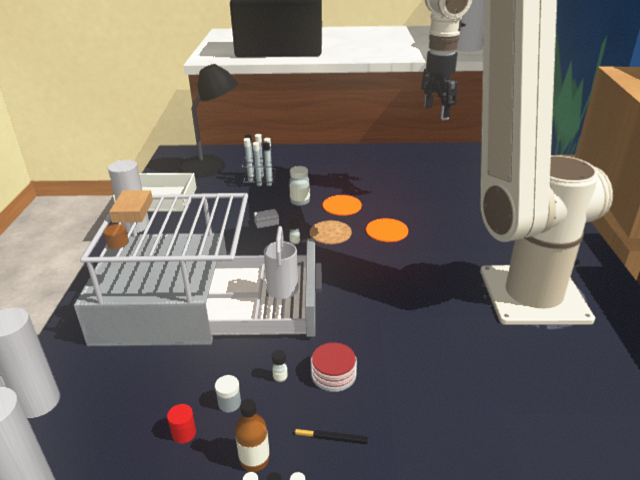

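The top view looks from above (up = +x, left = +y). It shows:
- can at about (302,205)
- cork mat at (426,257)
- jar at (186,181), with the red look-alike at (160,153)
- slide box at (446,183)
- right vial at (408,217)
- shelf front bar at v≈158

The side view confirms these. The can is at (280,268), the jar at (228,393) and the box at (266,218).

```bash
cat > m.py <<'E'
from h import *
def load(tag):
    return {n:(lambda f:(f["r"],f["d"]))(np.load(f"pics/{tag}_{n}.npz")) for n in("top","side")}
if __name__=="__main__":
    D=load("a"); C={n:cloud(n,D[n][1]) for n in D}; R=D["top"][0]; T=C["top"]; S=C["side"]
    def reg(n,u0,u1,v0,v1,z0,z1):
        P=C[n][v0:v1,u0:u1].reshape(-1,3); return P[(P[:,2]>z0)&(P[:,2]<z1)]
    def st(t,P): print(t,len(P),np.median(P,0).round(4),P.min(0).round(3),P.max(0).round(3))
    # mat: cork colour
    hsv=cv2.cvtColor(R,cv2.COLOR_RGB2HSV)
    m=np.zeros((480,640),bool); m[225:290,395:455]=True
    m&=(hsv[...,2]>110)&(hsv[...,1]>50); ys,xs=np.nonzero(m); (c,r)=cv2.minEnclosingCircle(np.c_[xs,ys].astype(np.float32))
    print("mat",c,r,onplane("top",[c],.005),np.median(T[m],0))
    st("jar top",reg("top",172,200,165,195,.04,.06)); st("jar side",reg("side",212,245,373,395,.04,.06))
    st("box top",reg("top",430,465,160,205,.022,.038)); st("box side",reg("side",250,285,205,232,.022,.038))
    P=reg("top",430,465,160,205,.022,.038); print("box rect",cv2.minAreaRect((P[:,:2]*1000).astype(np.float32)))
    P=reg("side",250,285,205,232,.022,.038); print("box rect s",cv2.minAreaRect((P[:,:2]*1000).astype(np.float32)))
    P=reg("top",270,340,175,235,.17,.2); st("handle",P); print(cv2.minAreaRect((P[:,:2]*1000).astype(np.float32)))
    P=reg("side",262,300,215,300,.17,.2); st("handle s",P); 
    if len(P): print(cv2.minAreaRect((P[:,:2]*1000).astype(np.float32)))
    st("rim s",reg("side",262,300,230,300,.134,.145)); st("rim t",reg("top",270,340,175,235,.133,.147))
    # plate top, shelf bar
    P=reg("top",235,370,222,250,.085,.1); st("plate",P); print(cv2.minAreaRect((P[:,:2]*1000).astype(np.float32)))
    P=reg("top",225,375,150,165,.195,.215); st("bar",P); print(np.polyfit(P[:,1],P[:,0],1),cv2.minAreaRect((P[:,:2]*1000).astype(np.float32)))
    P=reg("side",80,260,180,270,.195,.215); st("shelf s",P); 
    P=reg("top",255,350,160,205,.014,.024); st("floor",P)
    st("vialR",reg("top",398,418,205,228,.04,.07));st("vialL",reg("top",200,220,203,225,.04,.07));st("flask",reg("top",480,522,195,235,.06,.11))
    st("red",reg("top",148,172,140,168,.03,.07));st("bottle",reg("top",118,152,185,220,.06,.14));st("dishes",reg("top",190,236,236,282,.03,.06))
E
python3 m.py
python3 - <<'E'
import cv2
a=cv2.imread('pics/a_top.png')[130:250,230:370]; cv2.imwrite('pics/a_crop.png',cv2.resize(a,None,fx=5,fy=5,interpolation=2))
E
```

```text
mat (425.52691650390625, 256.966796875) 23.81715202331543 [[ 0.44422919 -0.26094113  0.005     ]] [ 0.44403303 -0.26086241  0.00542021]
jar top 257 [0.624  0.3001 0.0495] [0.604 0.28  0.041] [0.646 0.321 0.057]
jar side 406 [0.624  0.3053 0.051 ] [0.605 0.28  0.041] [0.645 0.323 0.055]
box top 372 [ 0.6149 -0.311   0.03  ] [ 0.584 -0.338  0.022] [ 0.649 -0.286  0.038]
box side 228 [ 0.6153 -0.3044  0.0315] [ 0.582 -0.336  0.022] [ 0.648 -0.282  0.037]
box rect ((615.738525390625, -311.6267395019531), (60.88043212890625, 36.39353942871094), 18.56107521057129)
box rect s ((615.6856689453125, -310.7360534667969), (60.25646209716797, 44.946292877197266), 19.061119079589844)
handle 146 [0.5483 0.0243 0.1825] [ 0.544 -0.007  0.17 ] [0.554 0.058 0.191]
((549.3234252929688, 25.634986877441406), (64.49007415771484, 10.072190284729004), 88.77134704589844)
handle s 102 [0.5475 0.0435 0.184 ] [ 0.543 -0.001  0.171] [0.552 0.061 0.188]
((547.7770385742188, 30.107070922851562), (62.50757598876953, 8.827594757080078), 89.46756744384766)
rim s 253 [0.5452 0.037  0.1397] [ 0.515 -0.01   0.134] [0.58 
[... 384 characters left out ...]
32812, 26.95270538330078), (244.96990966796875, 25.838077545166016), 89.44922637939453)
shelf s 3305 [0.7449 0.0758 0.2095] [ 0.619 -0.095  0.195] [0.9   0.157 0.215]
floor 2775 [0.6334 0.029  0.0186] [ 0.569 -0.079  0.014] [0.676 0.133 0.024]
vialR 109 [ 0.5354 -0.2168  0.0595] [ 0.524 -0.231  0.043] [ 0.548 -0.205  0.07 ]
vialL 110 [0.5401 0.2392 0.0599] [0.529 0.228 0.041] [0.553 0.253 0.067]
flask 534 [ 0.5285 -0.4265  0.0985] [ 0.504 -0.458  0.06 ] [ 0.556 -0.404  0.108]
red 260 [0.6911 0.3619 0.0492] [0.672 0.342 0.03 ] [0.713 0.385 0.058]
bottle 417 [0.5624 0.4053 0.0918] [0.544 0.389 0.061] [0.592 0.436 0.138]
dishes 1070 [0.4401 0.2304 0.0416] [0.4   0.189 0.03 ] [0.483 0.273 0.051]
```

View pics/a_crop.png

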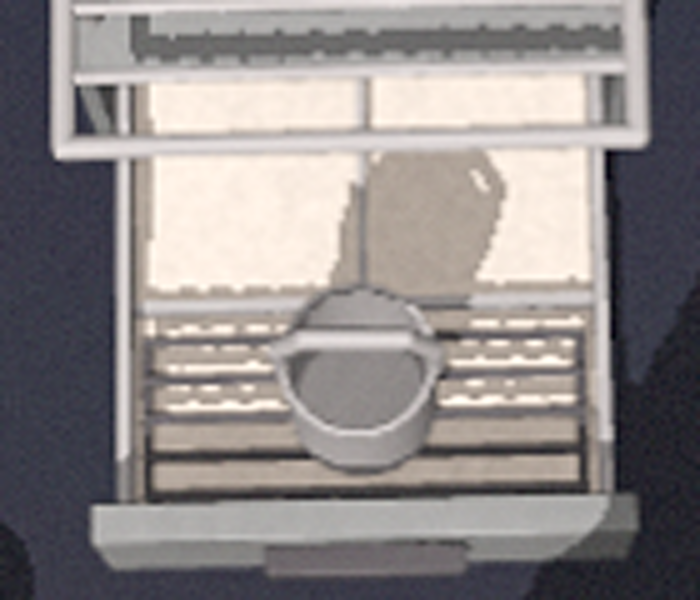

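The measured heights agree with the text: handle top about 184 mm, rim 140, jar 50, box 30, plate 92, bar 209 at its top. The crop shows the handle running along y (275–440, 340) and both bays open in front of the bar. The unit origin works out at about (0.687, 0.0265) with a yaw of about 0.01. I'll start moving.

```bash
cat > plan.py <<'E'
# plan.py x y z heading(deg of tool x) tilt(deg, hand leans to -x) -> increments in tool axes from present pose
import sys; from h import *
from scipy.spatial.transform import Rotation as Ro
o=monitor.get_obs(); R0=Ro.from_quat(o["tool_rot"])
def rot(h,t,lean=180):
    R=Ro.from_euler("z",h,degrees=True)*Ro.from_euler("x",180,degrees=True)
    a=np.radians(lean); ax=np.cross([0,0,1],[np.cos(a),np.sin(a),0]); return Ro.from_rotvec(ax*np.radians(t))*R
a=[float(v) for v in sys.argv[1:]]
for i in range(0,len(a),5):
    x,y,z,h,t=a[i:i+5]; lean=180
    R1=rot(h,t)
    d=R0.inv().apply(np.array([x,y,z])-o["eef_pos"])*100; w=(R0.inv()*R1).as_rotvec()
    print("d",d.round(2),"w",w.round(3))
print("t",round(o["clock"],2),"eef",o["eef_pos"].round(4),"j",o["joint_pos"].round(2),"F",o["ft_force"].round(1),"g",round(o["grip_width"],4),round(float(o["grasp_force"]),1))
E
python3 plan.py .549 .0255 .26 90 0
```

```text
d [ 52.84 -34.84  -2.89] w [-2.000e-03 -1.000e-03 -1.246e+00]
t 0.1 eef [ 0.1594 -0.4733  0.2305] j [-1.25  0.24  0.    1.34 -0.    1.57] F [-0.4  0.   0.1] g 0.0853 0.0
```

Call:
{"name": "arm_command", "arguments": {"increments": [{"dx": 3.5, "dy": -2.3, "dz": -0.5, "wz": -0.09}, {"dx": 7, "dy": -4.6, "dz": -1, "wz": -0.18}, {"dx": 10.5, "dy": -6.9, "dz": -1.5, "wz": -0.27}, {"dx": 14, "dy": -9.2, "dz": -2, "wz": -0.36}, {"dx": 17.5, "dy": -11.5, "dz": -2.9, "wz": -0.45}, {"dx": 21, "dy": -13.8, "dz": -2.9, "wz": -0.54}, {"dx": 24.5, "dy": -16.1, "dz": -2.9, "wz": -0.63}, {"dx": 28, "dy": -18.4, "dz": -2.9, "wz": -0.72}, {"dx": 31.5, "dy": -20.8, "dz": -2.9, "wz": -0.81}, {"dx": 35, "dy": -23.1, "dz": -2.9, "wz": -0.9, "grip": 5}]}}

```text
validation failed for argument at $.in...
```

```bash
python3 plan.py .549 .0255 .25 90 0
```

```text
d [ 52.84 -34.84  -1.89] w [-2.000e-03 -1.000e-03 -1.246e+00]
t 0.1 eef [ 0.1594 -0.4733  0.2305] j [-1.25  0.24  0.    1.34 -0.    1.57] F [-0.4  0.   0.1] g 0.0853 0.0
```

Call:
{"name": "arm_command", "arguments": {"increments": [{"dx": 8, "dy": -5.3, "dz": -1, "wx": 0, "wy": 0, "wz": -0.19, "grip": 5}, {"dx": 16, "dy": -10.5, "dz": -2, "wx": 0, "wy": 0, "wz": -0.38, "grip": 5}, {"dx": 24, "dy": -15.8, "dz": -2.9, "wx": 0, "wy": 0, "wz": -0.57, "grip": 5}, {"dx": 32, "dy": -21.1, "dz": -2.9, "wx": 0, "wy": 0, "wz": -0.76, "grip": 5}, {"dx": 40, "dy": -26.4, "dz": -2.9, "wx": 0, "wy": 0, "wz": -0.95, "grip": 5}, {"dx": 44, "dy": -29, "dz": -2.9, "wx": 0, "wy": 0, "wz": -1.04, "grip": 5}, {"dx": 48, "dy": -31.6, "dz": -2.9, "wx": 0, "wy": 0, "wz": -1.13, "grip": 5}, {"dx": 52.8, "dy": -34.8, "dz": -2.9, "wx": 0, "wy": 0, "wz": -1.246, "grip": 5}, {"dx": 52.8, "dy": -34.8, "dz": -2.9, "wx": 0, "wy": 0, "wz": -1.246, "grip": 5}, {"dx": 52.8, "dy": -34.8, "dz": -2.9, "wx": 0, "wy": 0, "wz": -1.246, "grip": 5}]}}

```text
clock: 1.1
eef_pos: [0.4675, -0.0787, 0.2573]
tool_rot: [0.707, 0.707, -0.0, -0.0]
ft_force: [0.4, -0.8, 0.7]
grip_width: 0.0503
grasp_force: 0.0
```

```bash
python3 plan.py .549 .0255 .163 90 0
```

```text
d [10.41  8.17  9.43] w [-0.     0.     0.001]
t 1.1 eef [ 0.4675 -0.0787  0.2573] j [-0.17  0.18 -0.01  1.39 -0.    1.4 ] F [ 0.4 -0.8  0.7] g 0.0503 0.0
```

Call:
{"name": "arm_command", "arguments": {"increments": [{"dx": 4, "dy": 3.2, "dz": 0, "wx": 0, "wy": 0, "wz": 0, "grip": 5}, {"dx": 8, "dy": 6.4, "dz": 0, "wx": 0, "wy": 0, "wz": 0, "grip": 5}, {"dx": 10.4, "dy": 8.2, "dz": 0, "wx": 0, "wy": 0, "wz": 0, "grip": 5}, {"dx": 10.4, "dy": 8.2, "dz": 0, "wx": 0, "wy": 0, "wz": 0, "grip": 5}, {"dx": 10.4, "dy": 8.2, "dz": 0, "wx": 0, "wy": 0, "wz": 0, "grip": 5}]}}

```text
clock: 1.6
eef_pos: [0.5485, 0.0239, 0.2565]
tool_rot: [0.707, 0.708, -0.001, -0.001]
ft_force: [0.1, -0.1, 0.4]
grip_width: 0.05
grasp_force: 0.0
```

```bash
python3 plan.py .549 .0255 .163 90 0
```

```text
d [0.16 0.08 9.35] w [-0.002  0.001  0.002]
t 1.6 eef [0.5485 0.0239 0.2565] j [ 0.04  0.33  0.2   1.44 -0.    1.61] F [ 0.1 -0.1  0.4] g 0.05 0.0
```

Call:
{"name": "arm_command", "arguments": {"increments": [{"dx": 0, "dy": 0, "dz": 3, "wx": 0, "wy": 0, "wz": 0, "grip": 5}, {"dx": 0, "dy": 0, "dz": 6, "wx": 0, "wy": 0, "wz": 0, "grip": 5}, {"dx": 0, "dy": 0, "dz": 8, "wx": 0, "wy": 0, "wz": 0, "grip": 5}, {"dx": 0, "dy": 0, "dz": 9.4, "wx": 0, "wy": 0, "wz": 0, "grip": 5}, {"dx": 0, "dy": 0, "dz": 9.4, "wx": 0, "wy": 0, "wz": 0, "grip": 5}, {"dx": 0, "dy": 0, "dz": 9.4, "wx": 0, "wy": 0, "wz": 0, "grip": 0.5}, {"dx": 0, "dy": 0, "dz": 9.4, "wx": 0, "wy": 0, "wz": 0, "grip": 0.5}, {"dx": 0, "dy": 0, "dz": 9.4, "wx": 0, "wy": 0, "wz": 0, "grip": 0.5}, {"dx": 0, "dy": 0, "dz": 9.4, "wx": 0, "wy": 0, "wz": 0, "grip": 0.5}, {"dx": 0, "dy": 0, "dz": 9.4, "wx": 0, "wy": 0, "wz": 0, "grip": 0.5}]}}

```text
clock: 2.6
eef_pos: [0.5496, 0.0232, 0.165]
tool_rot: [0.707, 0.707, 0.001, 0.001]
ft_force: [-2.0, -0.6, 6.4]
grip_width: 0.007
grasp_force: 58.7
```

```bash
python3 plan.py .549 .0255 .163 90 0
```

```text
d [ 0.23 -0.06  0.2 ] w [ 0.003  0.    -0.   ]
t 2.6 eef [0.5496 0.0232 0.165 ] j [ 0.04  0.37  0.01  1.21 -0.    1.61] F [-2.  -0.6  6.4] g 0.007 58.7
```

Call:
{"name": "arm_command", "arguments": {"increments": [{"dx": 0, "dy": 0, "dz": -1, "wx": 0, "wy": 0, "wz": 0, "grip": 0.3}, {"dx": 0, "dy": 0, "dz": -2.5, "wx": 0, "wy": 0, "wz": 0, "grip": 0.3}, {"dx": 0, "dy": 0, "dz": -4, "wx": 0, "wy": 0, "wz": 0, "grip": 0.3}, {"dx": 0, "dy": 0, "dz": -5.5, "wx": 0, "wy": 0, "wz": 0, "grip": 0.3}, {"dx": 0, "dy": 0, "dz": -7, "wx": 0, "wy": 0, "wz": 0, "grip": 0.3}, {"dx": 0, "dy": 0, "dz": -8, "wx": 0, "wy": 0, "wz": 0, "grip": 0.3}, {"dx": 0, "dy": 0, "dz": -8, "wx": 0, "wy": 0, "wz": 0, "grip": 0.3}]}}

```text
clock: 3.3
eef_pos: [0.5496, 0.0235, 0.2449]
tool_rot: [0.707, 0.707, 0.001, 0.001]
ft_force: [0.3, 1.0, -2.6]
grip_width: 0.0062
grasp_force: 58.7
```

```bash
python3 plan.py .4445 -.263 .245 90 0
python3 - <<'E'
from h import *
from m import *
snap("b")
E
```

```text
d [-28.65 -10.51  -0.04] w [ 0.002 -0.     0.   ]
t 3.3 eef [0.5496 0.0235 0.2449] j [0.04 0.33 0.17 1.4  0.   1.61] F [ 0.3  1.  -2.6] g 0.0062 58.7
```

View pics/b_side.png

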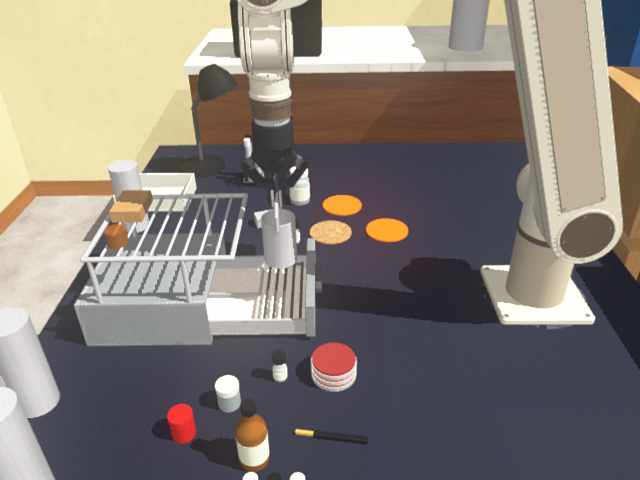

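The can is lifted and upright at about (279,240), clear of the front plate. Next it goes over to the mat.

Call:
{"name": "arm_command", "arguments": {"increments": [{"dx": -1.5, "dy": -0.6, "dz": 0, "wx": 0, "wy": 0, "wz": 0, "grip": 0.3}, {"dx": -4.5, "dy": -1.7, "dz": 0, "wx": 0, "wy": 0, "wz": 0, "grip": 0.3}, {"dx": -8.5, "dy": -3.1, "dz": 0, "wx": 0, "wy": 0, "wz": 0, "grip": 0.3}, {"dx": -12.5, "dy": -4.6, "dz": 0, "wx": 0, "wy": 0, "wz": 0, "grip": 0.3}, {"dx": -16.5, "dy": -6.1, "dz": 0, "wx": 0, "wy": 0, "wz": 0, "grip": 0.3}, {"dx": -20.5, "dy": -7.5, "dz": 0, "wx": 0, "wy": 0, "wz": 0, "grip": 0.3}, {"dx": -24.5, "dy": -9, "dz": 0, "wx": 0, "wy": 0, "wz": 0, "grip": 0.3}, {"dx": -27, "dy": -10, "dz": 0, "wx": 0, "wy": 0, "wz": 0, "grip": 0.3}, {"dx": -28.4, "dy": -10.5, "dz": 0, "wx": 0, "wy": 0, "wz": 0, "grip": 0.3}, {"dx": -28.7, "dy": -10.5, "dz": 0, "wx": 0, "wy": 0, "wz": 0, "grip": 0.3}]}}

```text
clock: 4.4
eef_pos: [0.4424, -0.2651, 0.2429]
tool_rot: [0.708, 0.706, -0.0, -0.001]
ft_force: [-0.3, 0.7, -3.9]
grip_width: 0.0064
grasp_force: 58.7
```

```bash
python3 plan.py .4445 -.263 .132 90 0
```

```text
d [ 0.2   0.22 11.09] w [-0.001 -0.    -0.003]
t 4.4 eef [ 0.4424 -0.2651  0.2429] j [-0.54  0.27  0.07  1.38 -0.    1.03] F [-0.3  0.7 -3.9] g 0.0064 58.7
```

Call:
{"name": "arm_command", "arguments": {"increments": [{"dx": 0, "dy": 0, "dz": 2, "wx": 0, "wy": 0, "wz": 0, "grip": 0.3}, {"dx": 0, "dy": 0, "dz": 5, "wx": 0, "wy": 0, "wz": 0, "grip": 0.3}, {"dx": 0, "dy": 0, "dz": 8, "wx": 0, "wy": 0, "wz": 0, "grip": 0.3}, {"dx": 0, "dy": 0, "dz": 10, "wx": 0, "wy": 0, "wz": 0, "grip": 0.3}, {"dx": 0, "dy": 0, "dz": 10.8, "wx": 0, "wy": 0, "wz": 0, "grip": 0.3}, {"dx": 0, "dy": 0, "dz": 10.8, "wx": 0, "wy": 0, "wz": 0, "grip": 0.3}, {"dx": 0, "dy": 0, "dz": 10.8, "wx": 0, "wy": 0, "wz": 0, "grip": 0.3}]}}

```text
clock: 5.1
eef_pos: [0.4447, -0.2635, 0.1364]
tool_rot: [0.707, 0.707, 0.0, 0.001]
ft_force: [1.1, 0.6, -2.0]
grip_width: 0.0065
grasp_force: 58.6
```

```bash
python3 plan.py .4445 -.263 .130 90 0
```

```text
d [ 0.05 -0.02  0.64] w [0.001 0.001 0.001]
t 5.1 eef [ 0.4447 -0.2635  0.1364] j [-0.53  0.33 -0.12  1.11  0.    1.03] F [ 1.1  0.6 -2. ] g 0.0065 58.6
```

Call:
{"name": "arm_command", "arguments": {"increments": [{"dx": 0, "dy": 0, "dz": 0.3, "wx": 0, "wy": 0, "wz": 0, "grip": 0.3}, {"dx": 0, "dy": 0, "dz": 0.5, "wx": 0, "wy": 0, "wz": 0, "grip": 0.3}, {"dx": 0, "dy": 0, "dz": 0.6, "wx": 0, "wy": 0, "wz": 0, "grip": 0.3}, {"dx": 0, "dy": 0, "dz": 0.6, "wx": 0, "wy": 0, "wz": 0, "grip": 0.3}]}}

```text
clock: 5.5
eef_pos: [0.4443, -0.264, 0.1301]
tool_rot: [0.707, 0.707, 0.0, 0.001]
ft_force: [0.3, -0.4, -1.7]
grip_width: 0.0065
grasp_force: 58.8
```

```bash
python3 plan.py .4445 -.263 .130 90 0
```

```text
d [0.1  0.02 0.01] w [ 0.001  0.001 -0.   ]
t 5.5 eef [ 0.4443 -0.264   0.1301] j [-0.54  0.34 -0.13  1.1   0.    1.03] F [ 0.3 -0.4 -1.7] g 0.0065 58.8
```

Call:
{"name": "arm_command", "arguments": {"increments": [{"dx": 0, "dy": 0, "dz": 0.1, "wx": 0, "wy": 0, "wz": 0, "grip": 0.3}, {"dx": 0, "dy": 0, "dz": 0.15, "wx": 0, "wy": 0, "wz": 0, "grip": 0.3}, {"dx": 0, "dy": 0, "dz": 0.15, "wx": 0, "wy": 0, "wz": 0, "grip": 0.3}, {"dx": 0, "dy": 0, "dz": 0.15, "wx": 0, "wy": 0, "wz": 0, "grip": 0.3}]}}

```text
clock: 5.9
eef_pos: [0.4445, -0.2642, 0.13]
tool_rot: [0.707, 0.707, 0.0, 0.002]
ft_force: [-2.0, 0.8, 7.0]
grip_width: 0.0066
grasp_force: 59.8
```

```bash
python3 plan.py .4445 -.263 .130 90 0
```

```text
d [ 0.12 -0.    0.  ] w [ 0.003  0.002 -0.   ]
t 5.9 eef [ 0.4445 -0.2642  0.13  ] j [-0.54  0.34 -0.13  1.09 -0.    1.03] F [-2.   0.8  7. ] g 0.0066 59.8
```

Contact is confirmed: Fz went to +7. Releasing and going up.

Call:
{"name": "arm_command", "arguments": {"increments": [{"dx": 0, "dy": 0, "dz": -0.1, "wx": 0, "wy": 0, "wz": 0, "grip": 4}, {"dx": 0, "dy": 0, "dz": -0.1, "wx": 0, "wy": 0, "wz": 0, "grip": 4}, {"dx": 0, "dy": 0, "dz": -0.1, "wx": 0, "wy": 0, "wz": 0, "grip": 4}, {"dx": 0, "dy": 0, "dz": -0.1, "wx": 0, "wy": 0, "wz": 0, "grip": 4}, {"dx": 0, "dy": 0, "dz": -2, "wx": 0, "wy": 0, "wz": 0, "grip": 4}, {"dx": 0, "dy": 0, "dz": -4, "wx": 0, "wy": 0, "wz": 0, "grip": 4}, {"dx": 0, "dy": 0, "dz": -7, "wx": 0, "wy": 0, "wz": 0, "grip": 4}, {"dx": 0, "dy": 0, "dz": -9, "wx": 0, "wy": 0, "wz": 0, "grip": 4}, {"dx": 0, "dy": 0, "dz": -9, "wx": 0, "wy": 0, "wz": 0, "grip": 4}]}}

```text
clock: 6.8
eef_pos: [0.4456, -0.2647, 0.2211]
tool_rot: [0.707, 0.707, 0.001, 0.003]
ft_force: [-0.9, 0.7, -0.5]
grip_width: 0.04
grasp_force: 0.0
```

```bash
python3 - <<'E'
from m import *
D=snap("c");
for n,(u0,u1,v0,v1) in {"top":(380,470,190,290),"side":(300,370,150,250)}.items():
    P=cloud(n,D[n][1])[v0:v1,u0:u1].reshape(-1,3); P=P[(P[:,2]>.099)&(P[:,2]<.111)&(abs(P[:,0]-.444)<.05)&(abs(P[:,1]+.261)<.05)]
    print(n,len(P),(P.min(0)+P.max(0))/2,np.ptp(P,0))
E
python3 plan.py .578 -.325 .20 18.6 30 .578 -.325 .20 198.6 30
```

```text
top 87 [ 0.44499624 -0.25414047  0.10477469] [0.06539026 0.05876628 0.01134996]
side 178 [ 0.44385777 -0.2581014   0.10497731] [0.06568104 0.07654765 0.01185786]
d [-6.13 13.41  1.78] w [-0.453  0.326  1.216]
d [-6.13 13.41  1.78] w [-0.355 -0.494 -1.846]
t 6.9 eef [ 0.4439 -0.2637  0.2177] j [-0.54  0.28  0.02  1.31 -0.    1.03] F [-0.4 -0.6 -0.2] g 0.0399 0.0
```

The can is standing centred on the mat, within a few mm. Next is the slide box, using a tilted grasp with the hand leaning along the box's -x.

```bash
sed -i 's/R1=rot(h,t)/R1=rot(h,t,h)/' plan.py; python3 plan.py .57 -.326 .18 198.6 33
```

```text
d [-6.23 12.61  3.78] w [-0.544 -0.39  -1.836]
t 6.9 eef [ 0.4439 -0.2637  0.2177] j [-0.54  0.28  0.02  1.31 -0.    1.03] F [-0.4 -0.6 -0.2] g 0.0399 0.0
```

Call:
{"name": "arm_command", "arguments": {"increments": [{"dx": -0.6, "dy": 1.2, "dz": -1, "wx": -0.04, "wy": -0.029, "wz": -0.136, "grip": 6}, {"dx": -1.2, "dy": 2.5, "dz": -1, "wx": -0.081, "wy": -0.058, "wz": -0.272, "grip": 6}, {"dx": -1.9, "dy": 3.8, "dz": -1, "wx": -0.121, "wy": -0.087, "wz": -0.408, "grip": 6}, {"dx": -2.5, "dy": 5, "dz": -1, "wx": -0.161, "wy": -0.116, "wz": -0.544, "grip": 6}, {"dx": -3.1, "dy": 6.3, "dz": -1, "wx": -0.201, "wy": -0.144, "wz": -0.68, "grip": 6}, {"dx": -3.7, "dy": 7.6, "dz": -1, "wx": -0.242, "wy": -0.173, "wz": -0.816, "grip": 6}, {"dx": -4.4, "dy": 8.8, "dz": -1, "wx": -0.282, "wy": -0.202, "wz": -0.952, "grip": 6}, {"dx": -5, "dy": 10, "dz": -1, "wx": -0.322, "wy": -0.231, "wz": -1.088, "grip": 6}, {"dx": -5.6, "dy": 11.3, "dz": -0.5, "wx": -0.363, "wy": -0.26, "wz": -1.224, "grip": 6}, {"dx": -6.2, "dy": 12.6, "dz": 0, "wx": -0.403, "wy": -0.289, "wz": -1.36, "grip": 6}]}}

```text
clock: 7.9
eef_pos: [0.5693, -0.325, 0.2157]
tool_rot: [0.087, 0.97, 0.038, 0.223]
ft_force: [1.0, 0.7, -0.1]
grip_width: 0.0598
grasp_force: 0.0
```

```bash
python3 plan.py .57 -.326 .15 198.6 33
```

```text
d [ 2.72 -0.82  5.92] w [-0.137 -0.102 -0.471]
t 7.9 eef [ 0.5693 -0.325   0.2157] j [-0.66  0.3  -0.06  0.86  0.3  -0.42] F [ 1.   0.7 -0.1] g 0.0598 0.0
```

Call:
{"name": "arm_command", "arguments": {"increments": [{"dx": 0.7, "dy": -0.2, "dz": 1.5, "wx": -0.034, "wy": -0.026, "wz": -0.118, "grip": 6}, {"dx": 1.4, "dy": -0.4, "dz": 3, "wx": -0.068, "wy": -0.051, "wz": -0.236, "grip": 6}, {"dx": 2, "dy": -0.6, "dz": 4.5, "wx": -0.103, "wy": -0.077, "wz": -0.353, "grip": 6}, {"dx": 2.7, "dy": -0.8, "dz": 5.9, "wx": -0.137, "wy": -0.102, "wz": -0.471, "grip": 6}, {"dx": 2.7, "dy": -0.8, "dz": 5.9, "wx": -0.137, "wy": -0.102, "wz": -0.471, "grip": 6}, {"dx": 2.7, "dy": -0.8, "dz": 5.9, "wx": -0.137, "wy": -0.102, "wz": -0.471, "grip": 6}]}}

```text
clock: 8.5
eef_pos: [0.5699, -0.3261, 0.1509]
tool_rot: [-0.15, 0.947, 0.046, 0.279]
ft_force: [0.2, 0.2, 1.1]
grip_width: 0.0604
grasp_force: 0.0
```

```bash
python3 plan.py .574 -.325 .09 198.6 33  .626 -.3075 .009 198.6 33
```

```text
d [ 2.95 -0.05  5.34] w [-0.002 -0.002 -0.009]
d [ 2.74 -0.03 15.12] w [-0.002 -0.002 -0.009]
t 8.5 eef [ 0.5699 -0.3261  0.1509] j [-0.74  0.39 -0.14  0.73  0.49 -0.98] F [0.2 0.2 1.1] g 0.0604 0.0
```

Call:
{"name": "arm_command", "arguments": {"increments": [{"dx": 1.5, "dy": 0, "dz": 2.7, "wx": 0, "wy": 0, "wz": -0.01, "grip": 6}, {"dx": 2.8, "dy": 0, "dz": 5.3, "wx": 0, "wy": 0, "wz": -0.01, "grip": 6}, {"dx": 2.8, "dy": 0, "dz": 8, "wx": 0, "wy": 0, "wz": -0.01, "grip": 6}, {"dx": 2.8, "dy": 0, "dz": 11, "wx": 0, "wy": 0, "wz": -0.01, "grip": 6}, {"dx": 2.8, "dy": 0, "dz": 13.5, "wx": 0, "wy": 0, "wz": -0.01, "grip": 6}, {"dx": 2.8, "dy": 0, "dz": 14.4, "wx": 0, "wy": 0, "wz": -0.01, "grip": 6}, {"dx": 2.8, "dy": 0, "dz": 14.4, "wx": 0, "wy": 0, "wz": -0.01, "grip": 6}, {"dx": 2.8, "dy": 0, "dz": 14.4, "wx": 0, "wy": 0, "wz": -0.01, "grip": 6}]}}

```text
clock: 9.3
eef_pos: [0.6235, -0.3097, 0.0181]
tool_rot: [-0.157, 0.946, 0.043, 0.281]
ft_force: [-0.2, 0.8, -0.1]
grip_width: 0.0601
grasp_force: 0.0
```

```bash
python3 plan.py .626 -.3075 .008 198.6 33; python3 -c "from h import *; snap('d')"
```

```text
d [0.29 0.14 1.01] w [-0.005  0.001  0.006]
t 9.3 eef [ 0.6235 -0.3097  0.0181] j [-0.66  0.6  -0.21  0.41  0.47 -0.9 ] F [-0.2  0.8 -0.1] g 0.0601 0.0
```

View pics/d_side.png

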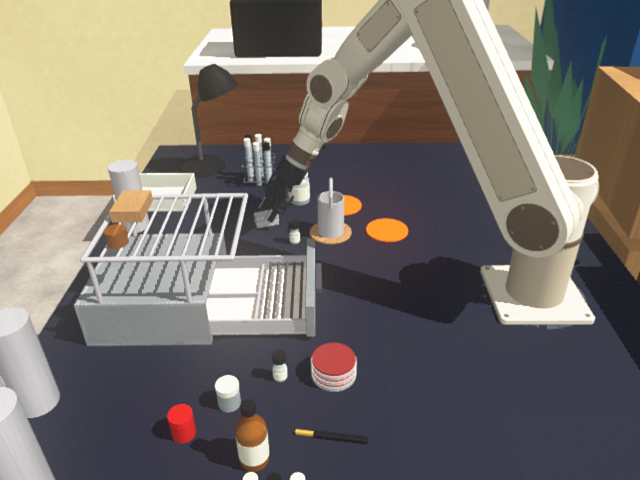

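The can is standing on the cork mat at (331,215). The tilted gripper is straddling the box at (268,215), with the arm clear of the flask and vial.

Call:
{"name": "arm_command", "arguments": {"increments": [{"dx": 0.3, "dy": 0.1, "dz": 0.5, "wx": 0, "wy": 0, "wz": 0, "grip": 6}, {"dx": 0.3, "dy": 0.1, "dz": 0.9, "wx": 0, "wy": 0, "wz": 0, "grip": 6}, {"dx": 0.3, "dy": 0.1, "dz": 0.9, "wx": 0, "wy": 0, "wz": 0, "grip": 6}, {"dx": 0.3, "dy": 0.1, "dz": 0.9, "wx": 0, "wy": 0, "wz": 0, "grip": 3}, {"dx": 0.3, "dy": 0.1, "dz": 0.9, "wx": 0, "wy": 0, "wz": 0, "grip": 3}, {"dx": 0.3, "dy": 0.1, "dz": 0.9, "wx": 0, "wy": 0, "wz": 0, "grip": 3}, {"dx": 0.3, "dy": 0.1, "dz": 0.9, "wx": 0, "wy": 0, "wz": 0, "grip": 3}, {"dx": 0.3, "dy": 0.1, "dz": 0.9, "wx": 0, "wy": 0, "wz": 0, "grip": 3}]}}

```text
clock: 10.2
eef_pos: [0.6249, -0.308, 0.0077]
tool_rot: [-0.157, 0.946, 0.043, 0.281]
ft_force: [-1.2, -0.2, 0.4]
grip_width: 0.0349
grasp_force: 60.2
```

```bash
python3 plan.py .606 -.314 .12 198.6 33
```

```text
d [ -4.45  -0.04 -10.5 ] w [-0.004  0.     0.005]
t 10.2 eef [ 0.6249 -0.308   0.0077] j [-0.66  0.62 -0.22  0.38  0.47 -0.9 ] F [-1.2 -0.2  0.4] g 0.0349 60.2
```

```bash
python3 plan.py .565 -.28 .16 198.6 33 .565 -.03 .16 180 33
```

```text
d [ -4.31   4.47 -15.4 ] w [-0.004  0.     0.005]
d [-11.12  28.15 -11.16] w [0.173 0.001 0.278]
t 10.2 eef [ 0.6249 -0.308   0.0077] j [-0.66  0.62 -0.22  0.38  0.47 -0.9 ] F [-1.2 -0.2  0.4] g 0.0349 60.2
```

Call:
{"name": "arm_command", "arguments": {"increments": [{"dx": -0.5, "dy": 0, "dz": -0.8, "wx": 0, "wy": 0, "wz": 0, "grip": 3}, {"dx": -1.6, "dy": 0, "dz": -2.5, "wx": 0, "wy": 0, "wz": 0, "grip": 3}, {"dx": -3.2, "dy": 1, "dz": -5.5, "wx": 0, "wy": 0, "wz": 0, "grip": 3}, {"dx": -3.8, "dy": 2, "dz": -8.5, "wx": 0, "wy": 0, "wz": 0, "grip": 3}, {"dx": -4.1, "dy": 3, "dz": -11.5, "wx": 0, "wy": 0, "wz": 0, "grip": 3}, {"dx": -4.3, "dy": 4, "dz": -14.5, "wx": 0, "wy": 0, "wz": 0, "grip": 3}, {"dx": -4.3, "dy": 4.5, "dz": -15.4, "wx": 0, "wy": 0, "wz": 0, "grip": 3}, {"dx": -5.7, "dy": 8, "dz": -14.7, "wx": 0.03, "wy": 0, "wz": 0.04, "grip": 3}, {"dx": -6.7, "dy": 12, "dz": -14, "wx": 0.06, "wy": 0, "wz": 0.1, "grip": 3}, {"dx": -7.9, "dy": 16, "dz": -13.3, "wx": 0.09, "wy": 0, "wz": 0.14, "grip": 3}]}}

```text
clock: 11.2
eef_pos: [0.5665, -0.1563, 0.1603]
tool_rot: [-0.076, 0.956, 0.02, 0.284]
ft_force: [0.2, 0.8, -1.4]
grip_width: 0.0353
grasp_force: 60.3
```

```bash
python3 plan.py .575 -.028 .15 180 33
```

```text
d [-1.85 12.55  2.37] w [0.082 0.001 0.133]
t 11.2 eef [ 0.5665 -0.1563  0.1603] j [-0.42  0.15 -0.48  0.44  0.3  -0.5 ] F [ 0.2  0.8 -1.4] g 0.0353 60.3
```

Call:
{"name": "arm_command", "arguments": {"increments": [{"dx": -0.4, "dy": 3, "dz": 0.6, "wx": 0.02, "wy": 0, "wz": 0.035, "grip": 3}, {"dx": -0.9, "dy": 6.5, "dz": 1.2, "wx": 0.04, "wy": 0, "wz": 0.07, "grip": 3}, {"dx": -1.4, "dy": 10, "dz": 1.8, "wx": 0.06, "wy": 0, "wz": 0.1, "grip": 3}, {"dx": -1.8, "dy": 12, "dz": 2.3, "wx": 0.08, "wy": 0, "wz": 0.13, "grip": 3}, {"dx": -1.8, "dy": 12.5, "dz": 2.4, "wx": 0.08, "wy": 0, "wz": 0.133, "grip": 3}, {"dx": -1.8, "dy": 12.5, "dz": 2.4, "wx": 0.08, "wy": 0, "wz": 0.133, "grip": 3}, {"dx": -1.8, "dy": 12.5, "dz": 2.4, "wx": 0.08, "wy": 0, "wz": 0.133, "grip": 3}]}}

```text
clock: 11.9
eef_pos: [0.575, -0.0301, 0.1497]
tool_rot: [-0.002, 0.959, 0.001, 0.284]
ft_force: [0.8, 0.3, -0.5]
grip_width: 0.0351
grasp_force: 60.3
```

```bash
python3 plan.py .59 -.028 .11 180 33 .652 -.028 .055 180 33 .652 -.028 .027 180 33 ; python3 -c "
from m import *
D=snap('e')
P=cloud('side',D['side'][1]).reshape(-1,3); T=cloud('top',D['top'][1]).reshape(-1,3)
for Q in(P,T):
  q=Q[(abs(Q[:,0]-.575)<.06)&(abs(Q[:,1]+.028)<.06)&(Q[:,2]>.12)&(Q[:,2]<.2)];print(len(q),q.min(0),q.max(0))
"
```

```text
d [0.91 0.2  4.15] w [0.003 0.001 0.004]
d [-1.29  0.17 12.14] w [0.003 0.001 0.004]
d [ 0.24  0.17 14.49] w [0.003 0.001 0.004]
t 11.9 eef [ 0.575  -0.0301  0.1497] j [-0.08  0.1  -0.59  0.31  0.04 -0.07] F [ 0.8  0.3 -0.5] g 0.0351 60.3
568 [ 0.53120518 -0.07777529  0.14384968] [0.59587544 0.02133069 0.19996378]
451 [ 0.53660384 -0.08025074  0.15501573] [0.59726114 0.01567893 0.19999405]
```

View pics/e_side.png

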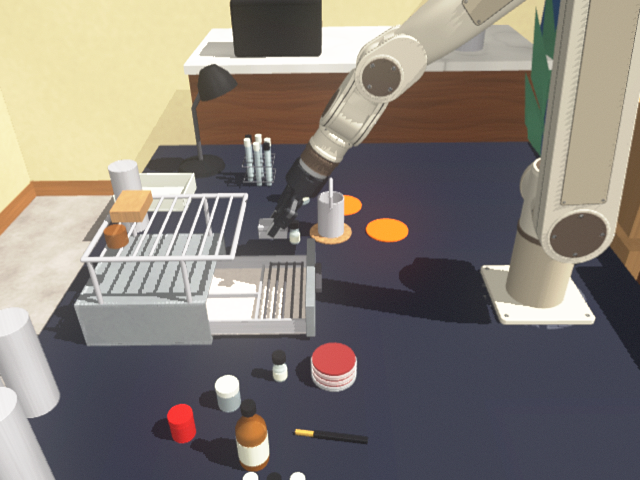

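The gripper holds the box level at (275,228), in front of the shelf bar. I'll take it in under the bar.

Call:
{"name": "arm_command", "arguments": {"increments": [{"dx": 0.5, "dy": 0.2, "dz": 2, "wx": 0, "wy": 0, "wz": 0, "grip": 3}, {"dx": 0.9, "dy": 0.2, "dz": 4.1, "wx": 0, "wy": 0, "wz": 0, "grip": 3}, {"dx": 0.3, "dy": 0.2, "dz": 6.3, "wx": 0, "wy": 0, "wz": 0, "grip": 3}, {"dx": -0.3, "dy": 0.2, "dz": 8.5, "wx": 0, "wy": 0, "wz": 0, "grip": 3}, {"dx": -0.9, "dy": 0.2, "dz": 10.7, "wx": 0, "wy": 0, "wz": 0, "grip": 3}, {"dx": -1.3, "dy": 0.2, "dz": 12.1, "wx": 0, "wy": 0, "wz": 0, "grip": 3}, {"dx": -1.3, "dy": 0.2, "dz": 12.1, "wx": 0, "wy": 0, "wz": 0, "grip": 3}, {"dx": -1.3, "dy": 0.2, "dz": 12.1, "wx": 0, "wy": 0, "wz": 0, "grip": 3}]}}

```text
clock: 12.8
eef_pos: [0.6516, -0.0281, 0.0554]
tool_rot: [-0.002, 0.959, 0.001, 0.284]
ft_force: [-1.0, -0.3, -1.3]
grip_width: 0.0348
grasp_force: 60.3
```

```bash
python3 plan.py .652 -.028 .03 180 33 .652 -.028 .027 180 33
```

```text
d [1.35 0.01 2.15] w [0.002 0.    0.003]
d [1.51 0.01 2.4 ] w [0.002 0.    0.003]
t 12.8 eef [ 0.6516 -0.0281  0.0554] j [-0.06  0.38 -0.52  0.09  0.03 -0.05] F [-1.  -0.3 -1.3] g 0.0348 60.3
```

Call:
{"name": "arm_command", "arguments": {"increments": [{"dx": 0.5, "dy": 0, "dz": 0.8, "wx": 0, "wy": 0, "wz": 0, "grip": 3}, {"dx": 1, "dy": 0, "dz": 1.6, "wx": 0, "wy": 0, "wz": 0, "grip": 3}, {"dx": 1.35, "dy": 0, "dz": 2.1, "wx": 0, "wy": 0, "wz": 0, "grip": 3}, {"dx": 1.5, "dy": 0, "dz": 2.4, "wx": 0, "wy": 0, "wz": 0, "grip": 3}, {"dx": 1.5, "dy": 0, "dz": 2.4, "wx": 0, "wy": 0, "wz": 0, "grip": 3}]}}

```text
clock: 13.3
eef_pos: [0.6519, -0.0269, 0.0265]
tool_rot: [-0.003, 0.959, 0.001, 0.284]
ft_force: [0.1, 0.3, -1.3]
grip_width: 0.0354
grasp_force: 60.3
```

```bash
python3 plan.py .652 -.028 .025 180 33
```

```text
d [ 0.07 -0.11  0.13] w [ 0.003 -0.     0.005]
t 13.3 eef [ 0.6519 -0.0269  0.0265] j [-0.06  0.44 -0.55  0.01  0.03 -0.05] F [ 0.1  0.3 -1.3] g 0.0354 60.3
```

Call:
{"name": "arm_command", "arguments": {"increments": [{"dx": 0.05, "dy": 0, "dz": 0.1, "wx": 0, "wy": 0, "wz": 0, "grip": 3}, {"dx": 0.05, "dy": 0, "dz": 0.1, "wx": 0, "wy": 0, "wz": 0, "grip": 5}, {"dx": 0.05, "dy": 0, "dz": 0.1, "wx": 0, "wy": 0, "wz": 0, "grip": 5}, {"dx": 0, "dy": 0, "dz": 0.1, "wx": 0, "wy": 0, "wz": 0, "grip": 5}, {"dx": 0, "dy": 0, "dz": -1, "wx": 0, "wy": 0, "wz": 0, "grip": 5}, {"dx": 0, "dy": 0, "dz": -3, "wx": 0, "wy": 0, "wz": 0, "grip": 5}, {"dx": 0, "dy": 0, "dz": -6, "wx": 0, "wy": 0, "wz": 0, "grip": 5}, {"dx": 0, "dy": 0, "dz": -10, "wx": 0, "wy": 0, "wz": 0, "grip": 5}, {"dx": 0, "dy": 0, "dz": -14, "wx": 0, "wy": 0, "wz": 0, "grip": 5}, {"dx": 0, "dy": 0, "dz": -16, "wx": 0, "wy": 0, "wz": 0, "grip": 5}]}}

```text
clock: 14.3
eef_pos: [0.5647, -0.0276, 0.1654]
tool_rot: [-0.003, 0.958, 0.001, 0.287]
ft_force: [1.0, -0.2, 0.0]
grip_width: 0.0496
grasp_force: 0.0
```

```bash
python3 - <<'E'
from m import *
D=snap("f"); 
for n in D:
    P=cloud(n,D[n][1]).reshape(-1,3); q=P[(P[:,0]>.608)&(P[:,0]<.70)&(P[:,1]>-.075)&(P[:,1]<.02)&(P[:,2]>.034)&(P[:,2]<.06)]
    print(n,len(q),q.min(0),q.max(0),np.median(q,0)) if len(q) else print(n,0)
    if n=="top": cv2.imwrite("pics/f_crop.png",cv2.resize(D[n][0][110:260,150:390,::-1],None,fx=3,fy=3))
E
python3 plan.py .57 .30 .16 180 33
```

```text
top 340 [ 0.61382543 -0.04790771  0.03455689] [ 0.66849277 -0.01116618  0.05602324] [ 0.63946713 -0.02744053  0.04808386]
side 409 [ 0.61279417 -0.07486646  0.03416841] [ 0.67779367 -0.00537005  0.05420125] [ 0.64105248 -0.01683386  0.04863234]
d [-0.16 32.76  0.83] w [0.003 0.009 0.005]
t 14.4 eef [ 0.5659 -0.0277  0.1661] j [-0.07  0.05 -0.59  0.34  0.04 -0.06] F [ 0.2 -0.7 -0. ] g 0.05 0.0
```

View pics/f_crop.png

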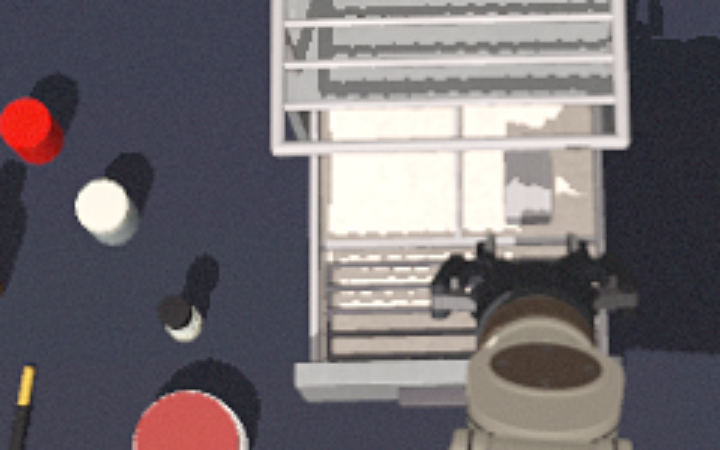

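The box lies flat in the right bay at crop (528,185), with its top at about 48 mm. Now the jar.

Call:
{"name": "arm_command", "arguments": {"increments": [{"dx": 0, "dy": 3, "dz": 0, "wx": 0, "wy": 0, "wz": 0, "grip": 6}, {"dx": 0, "dy": 7, "dz": 0, "wx": 0, "wy": 0, "wz": 0, "grip": 6}, {"dx": 0, "dy": 11, "dz": 0, "wx": 0, "wy": 0, "wz": 0, "grip": 6}, {"dx": 0, "dy": 15, "dz": 0, "wx": 0, "wy": 0, "wz": 0, "grip": 6}, {"dx": 0, "dy": 19, "dz": 0, "wx": 0, "wy": 0, "wz": 0, "grip": 6}, {"dx": 0, "dy": 23, "dz": 0, "wx": 0, "wy": 0, "wz": 0, "grip": 6}, {"dx": 0, "dy": 27, "dz": 0, "wx": 0, "wy": 0, "wz": 0, "grip": 6}, {"dx": 0, "dy": 31, "dz": 0.4, "wx": 0, "wy": 0, "wz": 0, "grip": 6}, {"dx": 0, "dy": 32.8, "dz": 0.8, "wx": 0, "wy": 0, "wz": 0, "grip": 6}, {"dx": 0, "dy": 32.8, "dz": 0.8, "wx": 0, "wy": 0, "wz": 0, "grip": 6}]}}

```text
clock: 15.4
eef_pos: [0.5675, 0.3028, 0.1535]
tool_rot: [-0.004, 0.959, 0.001, 0.284]
ft_force: [0.0, -0.4, 0.8]
grip_width: 0.0602
grasp_force: 0.0
```

```bash
python3 plan.py .5815 .3005 .096 180 33 .636 .3005 .012 180 33
```

```text
d [ 1.96 -0.24  5.58] w [0.004 0.    0.008]
d [ 1.97 -0.29 15.59] w [0.004 0.    0.008]
t 15.4 eef [0.5675 0.3028 0.1535] j [ 0.64  0.27 -0.34  0.48 -0.33  0.55] F [ 0.  -0.4  0.8] g 0.0602 0.0
```

Call:
{"name": "arm_command", "arguments": {"increments": [{"dx": 1, "dy": -0.2, "dz": 2.8, "wx": 0, "wy": 0, "wz": 0, "grip": 6.5}, {"dx": 2, "dy": -0.2, "dz": 5.6, "wx": 0, "wy": 0, "wz": 0, "grip": 6.5}, {"dx": 2, "dy": -0.2, "dz": 8, "wx": 0, "wy": 0, "wz": 0, "grip": 6.5}, {"dx": 2, "dy": -0.2, "dz": 8, "wx": 0, "wy": 0, "wz": 0, "grip": 6.5}, {"dx": 2, "dy": -0.2, "dz": 8, "wx": 0, "wy": 0, "wz": 0, "grip": 6.5}]}}

```text
clock: 15.9
eef_pos: [0.5945, 0.2968, 0.0763]
tool_rot: [-0.002, 0.959, -0.0, 0.284]
ft_force: [-0.1, -0.2, 0.3]
grip_width: 0.0648
grasp_force: 0.0
```

```bash
python3 plan.py .636 .3005 .012 180 33
```

```text
d [0.02 0.36 7.65] w [ 0.001 -0.     0.004]
t 15.9 eef [0.5945 0.2968 0.0763] j [ 0.6   0.4  -0.39  0.28 -0.31  0.52] F [-0.1 -0.2  0.3] g 0.0648 0.0
```

Call:
{"name": "arm_command", "arguments": {"increments": [{"dx": 0, "dy": 0.3, "dz": 2, "wx": 0, "wy": 0, "wz": 0, "grip": 6.5}, {"dx": 0, "dy": 0.3, "dz": 4, "wx": 0, "wy": 0, "wz": 0, "grip": 6.5}, {"dx": 0, "dy": 0.3, "dz": 6, "wx": 0, "wy": 0, "wz": 0, "grip": 6.5}, {"dx": 0, "dy": 0.3, "dz": 7.5, "wx": 0, "wy": 0, "wz": 0, "grip": 6.5}, {"dx": 0, "dy": 0.3, "dz": 7.5, "wx": 0, "wy": 0, "wz": 0, "grip": 6.5}, {"dx": 0, "dy": 0.3, "dz": 7.5, "wx": 0, "wy": 0, "wz": 0, "grip": 3.5}, {"dx": 0, "dy": 0.3, "dz": 7.5, "wx": 0, "wy": 0, "wz": 0, "grip": 3.5}, {"dx": 0, "dy": 0.3, "dz": 7.5, "wx": 0, "wy": 0, "wz": 0, "grip": 3.5}, {"dx": 0, "dy": 0.3, "dz": 7.5, "wx": 0, "wy": 0, "wz": 0, "grip": 3.5}, {"dx": 0, "dy": 0.3, "dz": 7.5, "wx": 0, "wy": 0, "wz": 0, "grip": 3.5}]}}

```text
clock: 16.9
eef_pos: [0.6362, 0.3026, 0.0163]
tool_rot: [-0.003, 0.958, 0.002, 0.286]
ft_force: [-2.9, -0.6, 6.8]
grip_width: 0.0387
grasp_force: 60.7
```

```bash
python3 plan.py .62 .30 .06 180 33 .57 .30 .165 180 33 .57 .15 .165 180 33
```

```text
d [-1.04 -0.24 -4.55] w [0.004 0.004 0.004]
d [ -2.61  -0.2  -16.07] w [0.004 0.004 0.004]
d [ -2.55 -15.2  -16.14] w [0.004 0.004 0.004]
t 16.9 eef [0.6362 0.3026 0.0163] j [ 0.57  0.55 -0.35  0.16 -0.3   0.49] F [-2.9 -0.6  6.8] g 0.0387 60.7
```

Call:
{"name": "arm_command", "arguments": {"increments": [{"dx": -0.5, "dy": 0, "dz": -0.8, "wx": 0, "wy": 0, "wz": 0, "grip": 3.5}, {"dx": -1, "dy": -0.1, "dz": -2, "wx": 0, "wy": 0, "wz": 0, "grip": 3.5}, {"dx": -1.2, "dy": -0.2, "dz": -4.5, "wx": 0, "wy": 0, "wz": 0, "grip": 3.5}, {"dx": -1.7, "dy": -0.2, "dz": -7.5, "wx": 0, "wy": 0, "wz": 0, "grip": 3.5}, {"dx": -2.2, "dy": -0.2, "dz": -10.5, "wx": 0, "wy": 0, "wz": 0, "grip": 3.5}, {"dx": -2.5, "dy": -0.2, "dz": -13.5, "wx": 0, "wy": 0, "wz": 0, "grip": 3.5}, {"dx": -2.6, "dy": -0.2, "dz": -15.5, "wx": 0, "wy": 0, "wz": 0, "grip": 3.5}, {"dx": -2.6, "dy": -1.5, "dz": -16, "wx": 0, "wy": 0, "wz": 0, "grip": 3.5}, {"dx": -2.6, "dy": -4, "dz": -16, "wx": 0, "wy": 0, "wz": 0, "grip": 3.5}, {"dx": -2.6, "dy": -7, "dz": -16, "wx": 0, "wy": 0, "wz": 0, "grip": 3.5}]}}

```text
clock: 17.9
eef_pos: [0.5701, 0.2309, 0.1627]
tool_rot: [-0.003, 0.959, 0.001, 0.285]
ft_force: [0.8, -0.5, -0.0]
grip_width: 0.0388
grasp_force: 60.3
```

```bash
python3 plan.py .57 .084 .155 180 33
```

```text
d [  0.51 -14.69   0.58] w [0.004 0.002 0.006]
t 17.9 eef [0.5701 0.2309 0.1627] j [ 0.52  0.19 -0.43  0.43 -0.27  0.44] F [ 0.8 -0.5 -0. ] g 0.0388 60.3
```

Call:
{"name": "arm_command", "arguments": {"increments": [{"dx": 0, "dy": -3, "dz": 0, "wx": 0, "wy": 0, "wz": 0, "grip": 3.5}, {"dx": 0, "dy": -6, "dz": 0, "wx": 0, "wy": 0, "wz": 0, "grip": 3.5}, {"dx": 0.2, "dy": -9, "dz": 0.3, "wx": 0, "wy": 0, "wz": 0, "grip": 3.5}, {"dx": 0.4, "dy": -12, "dz": 0.5, "wx": 0, "wy": 0, "wz": 0, "grip": 3.5}, {"dx": 0.5, "dy": -14, "dz": 0.6, "wx": 0, "wy": 0, "wz": 0, "grip": 3.5}, {"dx": 0.5, "dy": -14.7, "dz": 0.6, "wx": 0, "wy": 0, "wz": 0, "grip": 3.5}, {"dx": 0.5, "dy": -14.7, "dz": 0.6, "wx": 0, "wy": 0, "wz": 0, "grip": 3.5}, {"dx": 0.5, "dy": -14.7, "dz": 0.6, "wx": 0, "wy": 0, "wz": 0, "grip": 3.5}]}}

```text
clock: 18.7
eef_pos: [0.5705, 0.0847, 0.1547]
tool_rot: [-0.003, 0.959, 0.001, 0.285]
ft_force: [0.2, -0.0, -0.9]
grip_width: 0.0386
grasp_force: 60.4
```

```bash
python3 - <<'E'
from m import *
D=snap("g"); r=D["side"][0]; cv2.imwrite("pics/g_crop.png",cv2.resize(r[150:350,180:400,::-1],None,fx=3,fy=3))
P=cloud("side",D["side"][1]); 
hsv=cv2.cvtColor(r,cv2.COLOR_RGB2HSV); m=(abs(P[...,0]-.57)<.05)&(abs(P[...,1]-.084)<.035)&(P[...,2]>.12)&(P[...,2]<.205)&(hsv[...,2]>150)
q=P[m]; print(len(q),q.min(0),q.max(0))
E
python3 plan.py .59 .084 .115 180 33 .652 .084 .065 180 33 .652 .084 .035 180 33
```

```text
297 [0.54024196 0.06933    0.14057186] [0.57909564 0.11178129 0.19292362]
d [ 0.54 -0.16  4.39] w [0.004 0.002 0.005]
d [-1.92 -0.2  11.97] w [0.004 0.002 0.005]
d [-0.28 -0.2  14.48] w [0.004 0.002 0.005]
t 18.8 eef [0.5706 0.0854 0.1548] j [ 0.2   0.1  -0.58  0.33 -0.11  0.17] F [ 0.4  0.  -0.7] g 0.0392 60.4
```

View pics/g_crop.png

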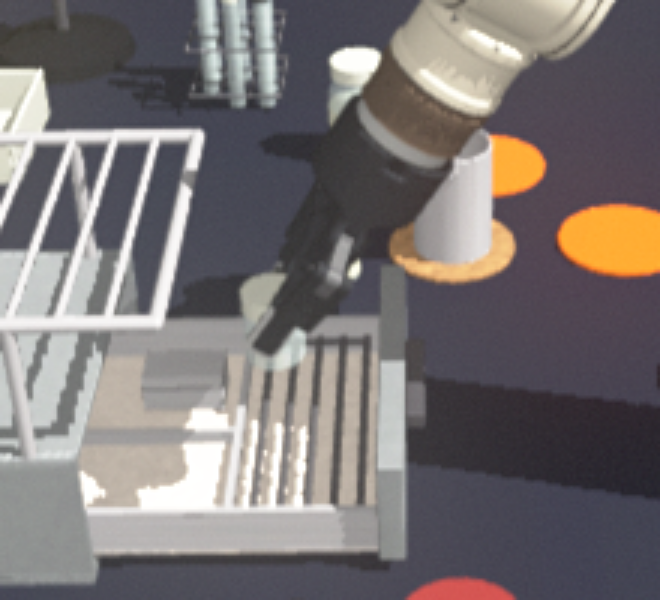

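The jar is gripped at crop (272,320) and seems to lean a little toward +x. I'll measure the lean from the cap plane.

Run:
```python
from m import *
D=load("g")
for n in D:
    r,d=D[n]; P=cloud(n,d); hsv=cv2.cvtColor(r,cv2.COLOR_RGB2HSV)
    m=(abs(P[...,0]-.565)<.03)&(abs(P[...,1]-.084)<.025)&(P[...,2]>.176)&(P[...,2]<.205)&(hsv[...,2]>140)
    q=P[m]
    if len(q)<20: print(n,len(q)); continue
    # RANSAC plane, near-horizontal
    rng=np.random.default_rng(0);best=None
    for _ in range(500):
        s=q[rng.choice(len(q),3,False)]; c=np.linalg.lstsq(np.c_[s[:,:2],np.ones(3)],s[:,2],rcond=None)[0]
        i=abs(np.c_[q[:,:2],np.ones(len(q))]@c-q[:,2])<.0015
        if abs(c[:2]).max()<.5 and (best is None or i.sum()>best.sum()): best=i
    s=q[best]; c=np.linalg.lstsq(np.c_[s[:,:2],np.ones(len(s))],s[:,2],rcond=None)[0]
    print(n,len(q),best.sum(),"dz/dx,dz/dy",c[:2],s.min(0),s.max(0))
```

```text
top 220 104 dz/dx,dz/dy [-0.02437096  0.00500483] [0.54997326 0.06523799 0.18706879] [0.57979009 0.10223844 0.19059033]
side 156 98 dz/dx,dz/dy [-0.02544906  0.02295438] [0.55356491 0.06438699 0.188349  ] [0.57924173 0.10847247 0.19191436]
```

The lean is only 0.025 rad, so the jar is fine. Inserting it now.

Call:
{"name": "arm_command", "arguments": {"increments": [{"dx": 0.3, "dy": -0.3, "dz": 2.2, "wx": 0, "wy": 0, "wz": 0, "grip": 3.5}, {"dx": 0.5, "dy": -0.3, "dz": 4.4, "wx": 0, "wy": 0, "wz": 0, "grip": 3.5}, {"dx": -0.1, "dy": -0.3, "dz": 6.3, "wx": 0, "wy": 0, "wz": 0, "grip": 3.5}, {"dx": -0.7, "dy": -0.3, "dz": 8.2, "wx": 0, "wy": 0, "wz": 0, "grip": 3.5}, {"dx": -1.3, "dy": -0.3, "dz": 10.1, "wx": 0, "wy": 0, "wz": 0, "grip": 3.5}, {"dx": -1.9, "dy": -0.3, "dz": 12, "wx": 0, "wy": 0, "wz": 0, "grip": 3.5}, {"dx": -1.9, "dy": -0.3, "dz": 12, "wx": 0, "wy": 0, "wz": 0, "grip": 3.5}, {"dx": -1.9, "dy": -0.3, "dz": 12, "wx": 0, "wy": 0, "wz": 0, "grip": 3.5}]}}

```text
clock: 19.6
eef_pos: [0.6514, 0.0829, 0.0637]
tool_rot: [-0.003, 0.959, 0.001, 0.284]
ft_force: [-0.3, 0.2, -0.9]
grip_width: 0.0387
grasp_force: 60.4
```

```bash
python3 plan.py .652 .082 .035 180 33
```

```text
d [ 1.51 -0.09  2.44] w [ 0.004 -0.     0.006]
t 19.6 eef [0.6514 0.0829 0.0637] j [ 0.17  0.38 -0.5   0.12 -0.09  0.13] F [-0.3  0.2 -0.9] g 0.0387 60.4
```

Call:
{"name": "arm_command", "arguments": {"increments": [{"dx": 0.5, "dy": -0.1, "dz": 0.8, "wx": 0, "wy": 0, "wz": 0, "grip": 3.5}, {"dx": 1, "dy": -0.1, "dz": 1.6, "wx": 0, "wy": 0, "wz": 0, "grip": 3.5}, {"dx": 1.4, "dy": -0.1, "dz": 2.2, "wx": 0, "wy": 0, "wz": 0, "grip": 3.5}, {"dx": 1.5, "dy": -0.1, "dz": 2.4, "wx": 0, "wy": 0, "wz": 0, "grip": 3.5}, {"dx": 1.5, "dy": -0.1, "dz": 2.4, "wx": 0, "wy": 0, "wz": 0, "grip": 3.5}]}}

```text
clock: 20.1
eef_pos: [0.6517, 0.0809, 0.0353]
tool_rot: [-0.003, 0.959, 0.001, 0.284]
ft_force: [-0.6, 0.0, -0.1]
grip_width: 0.0391
grasp_force: 60.4
```

```bash
python3 plan.py .652 .082 .034 180 33
```

```text
d [0.05 0.11 0.12] w [ 0.003 -0.     0.005]
t 20.1 eef [0.6517 0.0809 0.0353] j [ 0.16  0.43 -0.52  0.05 -0.09  0.13] F [-0.6  0.  -0.1] g 0.0391 60.4
```

Call:
{"name": "arm_command", "arguments": {"increments": [{"dx": 0.05, "dy": 0, "dz": 0.1, "wx": 0, "wy": 0, "wz": 0, "grip": 3.5}, {"dx": 0.05, "dy": 0, "dz": 0.1, "wx": 0, "wy": 0, "wz": 0, "grip": 3.5}, {"dx": 0.05, "dy": 0, "dz": 0.1, "wx": 0, "wy": 0, "wz": 0, "grip": 5.6}, {"dx": 0.05, "dy": 0, "dz": 0.1, "wx": 0, "wy": 0, "wz": 0, "grip": 5.6}, {"dx": 0.05, "dy": 0, "dz": 0, "wx": 0, "wy": 0, "wz": 0, "grip": 5.6}, {"dx": 0, "dy": 0, "dz": -1, "wx": 0, "wy": 0, "wz": 0, "grip": 5.6}, {"dx": 0, "dy": 0, "dz": -3, "wx": 0, "wy": 0, "wz": 0, "grip": 5.6}, {"dx": 0, "dy": 0, "dz": -6, "wx": 0, "wy": 0, "wz": 0, "grip": 5.6}, {"dx": 0, "dy": 0, "dz": -10, "wx": 0, "wy": 0, "wz": 0, "grip": 5.6}, {"dx": 0, "dy": 0, "dz": -14, "wx": 0, "wy": 0, "wz": 0, "grip": 5.6}]}}

```text
clock: 21.1
eef_pos: [0.5746, 0.0804, 0.1546]
tool_rot: [-0.003, 0.959, 0.001, 0.284]
ft_force: [-0.2, 0.2, -0.0]
grip_width: 0.0557
grasp_force: 0.0
```

```bash
python3 - <<'E'
from m import *
D=snap("i"); cv2.imwrite("pics/i_crop.png",cv2.resize(D["top"][0][110:270,220:450,::-1],None,fx=3,fy=3))
for n in D:
    P=cloud(n,D[n][1]).reshape(-1,3); q=P[(P[:,0]>.608)&(P[:,0]<.70)&(P[:,1]>.04)&(P[:,1]<.125)&(P[:,2]>.055)&(P[:,2]<.085)]
    if len(q): print(n,len(q),q.min(0),q.max(0),np.median(q,0))
    P=cloud(n,D[n][1]); q=P[...,:][(abs(P[...,2]-.0921)<.004)&(P[...,0]>.46)&(P[...,0]<.52)&(P[...,1]>-.1)&(P[...,1]<.15)]; print("plate",q.min(0),q.max(0))
E
python3 plan.py .42 .024 .10 180 0 .42 .024 .10 180 20
```

```text
top 257 [0.62250323 0.05915338 0.05543373] [0.66030603 0.0986939  0.07574653] [0.64152414 0.07782206 0.06807576]
plate [ 0.47904804 -0.09384287  0.08812191] [0.49929168 0.05310423 0.09604735]
side 298 [0.62088227 0.061064   0.05529242] [0.66070011 0.10294897 0.07397223] [0.63970151 0.08741483 0.06885726]
plate [ 0.47660593 -0.09524122  0.08846571] [0.49719876 0.14632092 0.0960892 ]
d [16.39 -5.63 -3.73] w [0.004 0.586 0.005]
d [16.39 -5.63 -3.73] w [0.005 0.237 0.005]
t 21.2 eef [0.5768 0.0811 0.1598] j [ 0.19  0.1  -0.57  0.33 -0.1   0.16] F [1.1 0.1 0.7] g 0.0559 0.0
```

View pics/i_crop.png

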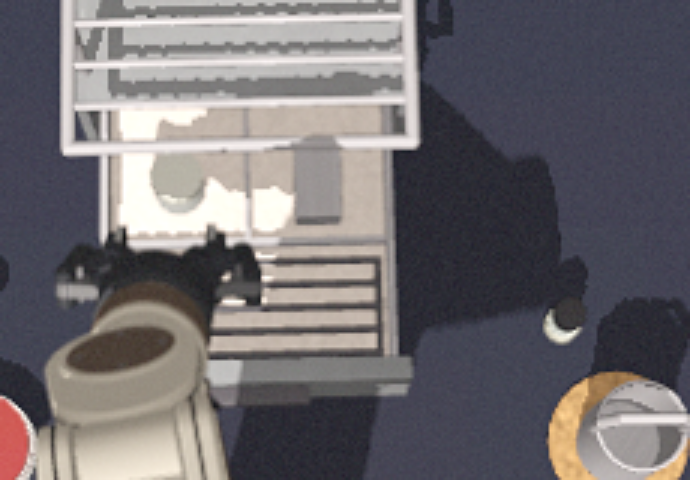

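The jar is upright at crop (180,180) and the box flat at (317,185), one in each bay, with the drawer still open. Now I'll bring the closed fingers in front of the pull.

```bash
python3 plan.py .425 .024 .165 180 33 .425 .024 .064 180 33
```

```text
d [12.37 -5.62 -8.87] w [0.005 0.01  0.004]
d [17.96 -5.64 -0.45] w [0.005 0.01  0.004]
t 21.2 eef [0.5768 0.0811 0.1598] j [ 0.19  0.1  -0.57  0.33 -0.1   0.16] F [1.1 0.1 0.7] g 0.0559 0.0
```

Call:
{"name": "arm_command", "arguments": {"increments": [{"dx": 2.4, "dy": -1.2, "dz": -1.8, "wx": 0, "wy": 0, "wz": 0, "grip": 0}, {"dx": 4.8, "dy": -2.4, "dz": -3.6, "wx": 0, "wy": 0, "wz": 0, "grip": 0}, {"dx": 7.2, "dy": -3.6, "dz": -5.4, "wx": 0, "wy": 0, "wz": 0, "grip": 0}, {"dx": 9.6, "dy": -4.8, "dz": -7.2, "wx": 0, "wy": 0, "wz": 0, "grip": 0}, {"dx": 12.4, "dy": -5.6, "dz": -8.9, "wx": 0, "wy": 0, "wz": 0, "grip": 0}, {"dx": 13.8, "dy": -5.6, "dz": -6.8, "wx": 0, "wy": 0, "wz": 0, "grip": 0}, {"dx": 15.2, "dy": -5.6, "dz": -4.7, "wx": 0, "wy": 0, "wz": 0, "grip": 0}, {"dx": 16.6, "dy": -5.6, "dz": -2.6, "wx": 0, "wy": 0, "wz": 0, "grip": 0}, {"dx": 17.9, "dy": -5.6, "dz": -0.5, "wx": 0, "wy": 0, "wz": 0, "grip": 0}, {"dx": 17.9, "dy": -5.6, "dz": -0.5, "wx": 0, "wy": 0, "wz": 0, "grip": 0}]}}

```text
clock: 22.2
eef_pos: [0.4202, 0.0234, 0.0562]
tool_rot: [-0.003, 0.96, 0.001, 0.281]
ft_force: [-1.2, -0.8, -0.2]
grip_width: 0.0004
grasp_force: 0.0
```

```bash
python3 plan.py .455 .024 .064 180 33 .555 .025 .064 180 33
```

```text
d [-3.35  0.04  1.22] w [ 0.003 -0.007  0.005]
d [-11.77   0.08   6.61] w [ 0.003 -0.007  0.005]
t 22.2 eef [0.4202 0.0234 0.0562] j [ 0.09  0.01 -1.05 -0.05 -0.04  0.07] F [-1.2 -0.8 -0.2] g 0.0004 0.0
```

Call:
{"name": "arm_command", "arguments": {"increments": [{"dx": -1, "dy": 0, "dz": 0, "wx": 0, "wy": 0, "wz": 0, "grip": 0}, {"dx": -2.2, "dy": 0, "dz": 0.5, "wx": 0, "wy": 0, "wz": 0, "grip": 0}, {"dx": -3, "dy": 0, "dz": 1, "wx": 0, "wy": 0, "wz": 0, "grip": 0}, {"dx": -3, "dy": 0, "dz": 1, "wx": 0, "wy": 0, "wz": 0, "grip": 0}, {"dx": -3, "dy": 0, "dz": 1, "wx": 0, "wy": 0, "wz": 0, "grip": 0}]}}

```text
clock: 22.7
eef_pos: [0.4549, 0.0239, 0.0686]
tool_rot: [-0.003, 0.958, 0.001, 0.285]
ft_force: [0.6, -0.4, -0.4]
grip_width: -0.0001
grasp_force: 0.0
```

```bash
python3 plan.py .465 .024 .064 180 33 .545 .025 .064 180 33 .645 .026 .064 180 33
```

```text
d [-0.59  0.    0.94] w [0.003 0.003 0.004]
d [-7.29  0.06  5.32] w [0.003 0.003 0.004]
d [-15.66   0.1   10.78] w [0.003 0.003 0.004]
t 22.7 eef [0.4549 0.0239 0.0686] j [ 0.08  0.04 -0.97 -0.01 -0.04  0.06] F [ 0.6 -0.4 -0.4] g -0.0001 0.0
```

Call:
{"name": "arm_command", "arguments": {"increments": [{"dx": 0.25, "dy": 0, "dz": 0.4, "wx": 0, "wy": 0, "wz": 0, "grip": 0}, {"dx": -0.2, "dy": 0, "dz": 0.7, "wx": 0, "wy": 0, "wz": 0, "grip": 0}, {"dx": -0.7, "dy": 0, "dz": 1, "wx": 0, "wy": 0, "wz": 0, "grip": 0}, {"dx": -1.3, "dy": 0, "dz": 1.4, "wx": 0, "wy": 0, "wz": 0, "grip": 0}, {"dx": -2, "dy": 0, "dz": 1.9, "wx": 0, "wy": 0, "wz": 0, "grip": 0}, {"dx": -2.8, "dy": 0, "dz": 2.4, "wx": 0, "wy": 0, "wz": 0, "grip": 0}, {"dx": -3.6, "dy": 0, "dz": 2.9, "wx": 0, "wy": 0, "wz": 0, "grip": 0}, {"dx": -4.4, "dy": 0, "dz": 3.4, "wx": 0, "wy": 0, "wz": 0, "grip": 0}, {"dx": -5, "dy": 0, "dz": 3.8, "wx": 0, "wy": 0, "wz": 0, "grip": 0}, {"dx": -5.4, "dy": 0, "dz": 4.1, "wx": 0, "wy": 0, "wz": 0, "grip": 0}]}}

```text
clock: 23.7
eef_pos: [0.5233, 0.0243, 0.0635]
tool_rot: [-0.003, 0.958, 0.001, 0.285]
ft_force: [-3.2, 0.9, 0.7]
grip_width: -0.0001
grasp_force: 1.2
```

```bash
python3 plan.py .645 .026 .064 180 33
python3 - <<'E'
from m import *
D=snap("j")
for n in D:
    P=cloud(n,D[n][1]); q=P[(abs(P[...,2]-.0921)<.003)&(P[...,0]>.46)&(P[...,0]<.7)&(P[...,1]>-.09)&(P[...,1]<-.06)]; print("plate",len(q),np.median(q,0),q.min(0),q.max(0))
    q=P[(P[...,0]>.608)&(P[...,0]<.78)&(P[...,1]>.04)&(P[...,1]<.125)&(P[...,2]>.055)&(P[...,2]<.085)]
    if len(q): print(n,len(q),q.min(0),q.max(0),np.median(q,0))
E
```

```text
d [-10.21   0.1    6.62] w [0.003 0.003 0.004]
t 23.7 eef [0.5233 0.0243 0.0635] j [ 0.07  0.17 -0.83 -0.   -0.03  0.05] F [-3.2  0.9  0.7] g -0.0001 1.2
plate 73 [ 0.55509245 -0.07498835  0.09185188] [ 0.54631292 -0.08817487  0.08911408] [ 0.56443801 -0.06136252  0.09509333]
top 37 [0.68657161 0.06248689 0.05600398] [0.69786062 0.09397071 0.07136756] [0.69095713 0.08008558 0.06570508]
plate 51 [ 0.55511546 -0.07624506  0.09332666] [ 0.54614589 -0.08934422  0.08979425] [ 0.68835433 -0.06101964  0.09508569]
side 61 [0.68791851 0.06722885 0.05522561] [0.69767329 0.10129365 0.07151996] [0.6920927  0.08781376 0.06646671]
```

Call:
{"name": "arm_command", "arguments": {"increments": [{"dx": -0.4, "dy": 0, "dz": 0.3, "wx": 0, "wy": 0, "wz": 0, "grip": 0}, {"dx": -1.1, "dy": 0, "dz": 0.7, "wx": 0, "wy": 0, "wz": 0, "grip": 0}, {"dx": -1.9, "dy": 0, "dz": 1.2, "wx": 0, "wy": 0, "wz": 0, "grip": 0}, {"dx": -2.8, "dy": 0, "dz": 1.8, "wx": 0, "wy": 0, "wz": 0, "grip": 0}, {"dx": -3.7, "dy": 0, "dz": 2.4, "wx": 0, "wy": 0, "wz": 0, "grip": 0}, {"dx": -4.6, "dy": 0, "dz": 3, "wx": 0, "wy": 0, "wz": 0, "grip": 0}, {"dx": -5.5, "dy": 0, "dz": 3.6, "wx": 0, "wy": 0, "wz": 0, "grip": 0}, {"dx": -6.3, "dy": 0, "dz": 4.1, "wx": 0, "wy": 0, "wz": 0, "grip": 0}, {"dx": -7.1, "dy": 0, "dz": 4.6, "wx": 0, "wy": 0, "wz": 0, "grip": 0}, {"dx": -7.8, "dy": 0, "dz": 5.1, "wx": 0, "wy": 0, "wz": 0, "grip": 0}]}}

```text
clock: 24.8
eef_pos: [0.6159, 0.0249, 0.063]
tool_rot: [-0.003, 0.959, 0.001, 0.285]
ft_force: [-2.2, 1.0, 1.3]
grip_width: 0.0003
grasp_force: 1.3
```

```bash
python3 plan.py .644 .026 .064 180 33
```

```text
d [-2.41  0.09  1.45] w [0.003 0.002 0.005]
t 24.8 eef [0.6159 0.0249 0.063 ] j [ 0.05  0.32 -0.61  0.07 -0.03  0.04] F [-2.2  1.   1.3] g 0.0003 1.3
```

Call:
{"name": "arm_command", "arguments": {"increments": [{"dx": -0.4, "dy": 0, "dz": 0.2, "wx": 0, "wy": 0, "wz": 0, "grip": 0}, {"dx": -0.9, "dy": 0, "dz": 0.5, "wx": 0, "wy": 0, "wz": 0, "grip": 0}, {"dx": -1.4, "dy": 0, "dz": 0.8, "wx": 0, "wy": 0, "wz": 0, "grip": 0}, {"dx": -1.9, "dy": 0, "dz": 1.2, "wx": 0, "wy": 0, "wz": 0, "grip": 0}, {"dx": -2.3, "dy": 0, "dz": 1.4, "wx": 0, "wy": 0, "wz": 0, "grip": 0}, {"dx": -2.4, "dy": 0, "dz": 1.5, "wx": 0, "wy": 0, "wz": 0, "grip": 0}, {"dx": -2.4, "dy": 0, "dz": 1.5, "wx": 0, "wy": 0, "wz": 0, "grip": 0}]}}

```text
clock: 25.5
eef_pos: [0.644, 0.0247, 0.0638]
tool_rot: [-0.002, 0.958, 0.001, 0.285]
ft_force: [-0.2, -0.4, -0.2]
grip_width: -0.0001
grasp_force: 0.0
```

```bash
python3 plan.py .648 .026 .064 180 33
```

```text
d [-0.34  0.13  0.2 ] w [0.003 0.003 0.004]
t 25.5 eef [0.644  0.0247 0.0638] j [ 0.05  0.36 -0.54  0.1  -0.02  0.04] F [-0.2 -0.4 -0.2] g -0.0001 0.0
```

Call:
{"name": "arm_command", "arguments": {"increments": [{"dx": -0.2, "dy": 0, "dz": 0.1, "wx": 0, "wy": 0, "wz": 0, "grip": 0}, {"dx": -0.4, "dy": 0, "dz": 0.25, "wx": 0, "wy": 0, "wz": 0, "grip": 0}, {"dx": -0.5, "dy": 0, "dz": 0.3, "wx": 0, "wy": 0, "wz": 0, "grip": 0}, {"dx": -0.5, "dy": 0, "dz": 0.3, "wx": 0, "wy": 0, "wz": 0, "grip": 0}]}}

```text
clock: 25.9
eef_pos: [0.6475, 0.0248, 0.0632]
tool_rot: [-0.003, 0.959, 0.001, 0.283]
ft_force: [-9.9, -0.6, 5.7]
grip_width: 0.0001
grasp_force: 4.6
```

```bash
python3 plan.py .648 .026 .064 180 33
```

```text
d [-0.08  0.12 -0.04] w [ 0.003 -0.001  0.004]
t 25.9 eef [0.6475 0.0248 0.0632] j [ 0.05  0.36 -0.53  0.11 -0.02  0.04] F [-9.9 -0.6  5.7] g 0.0001 4.6
```

The drawer is against its stop, with about 10 N. Backing off.

Call:
{"name": "arm_command", "arguments": {"increments": [{"dx": 0.6, "dy": 0, "dz": -0.4, "wx": 0, "wy": 0, "wz": 0, "grip": 0}, {"dx": 2, "dy": 0, "dz": -1.3, "wx": 0, "wy": 0, "wz": 0, "grip": 0}, {"dx": 4, "dy": 0, "dz": -3, "wx": 0, "wy": 0, "wz": 0, "grip": 0}, {"dx": 6, "dy": 0, "dz": -6, "wx": 0, "wy": 0, "wz": 0, "grip": 0}, {"dx": 8, "dy": 0, "dz": -9, "wx": 0, "wy": 0, "wz": 0, "grip": 0}, {"dx": 9, "dy": 0, "dz": -11, "wx": 0, "wy": 0, "wz": 0, "grip": 0}, {"dx": 9, "dy": 0, "dz": -11, "wx": 0, "wy": 0, "wz": 0, "grip": 0}, {"dx": 9, "dy": 0, "dz": -11, "wx": 0, "wy": 0, "wz": 0, "grip": 0}]}}

```text
clock: 26.7
eef_pos: [0.5149, 0.0243, 0.1079]
tool_rot: [-0.003, 0.958, 0.001, 0.286]
ft_force: [1.1, 0.4, 0.7]
grip_width: -0.0002
grasp_force: 0.0
```

Run:
```python
from m import *
D=snap("k"); cv2.imwrite("pics/k_crop.png",D["top"][0][...,::-1])
for n in D:
    P=cloud(n,D[n][1]); q=P[(abs(P[...,2]-.0921)<.003)&(P[...,0]>.62)&(P[...,0]<.7)&(P[...,1]>-.09)&(P[...,1]<.13)]; print("plate",len(q),np.median(q,0))
    q=P[(P[...,0]>.7)&(P[...,0]<.9)&(P[...,1]>.04)&(P[...,1]<.125)&(P[...,2]>.055)&(P[...,2]<.085)]; print(n,len(q))
    q=P[(abs(P[...,0]-.444)<.05)&(abs(P[...,1]+.261)<.05)&(P[...,2]>.135)&(P[...,2]<.16)]; print("handle",np.median(q,0))
print(monitor.get_obs()["eef_pos"])
```

```text
plate 556 [0.67722499 0.01782545 0.09203924]
top 0
handle [ 0.4434265  -0.25768167  0.14816787]
plate 453 [0.67531506 0.0419918  0.09340478]
side 0
handle [ 0.4437685  -0.25921592  0.15044243]
[0.51505812 0.0242517  0.10710524]
```

View pics/k_crop.png

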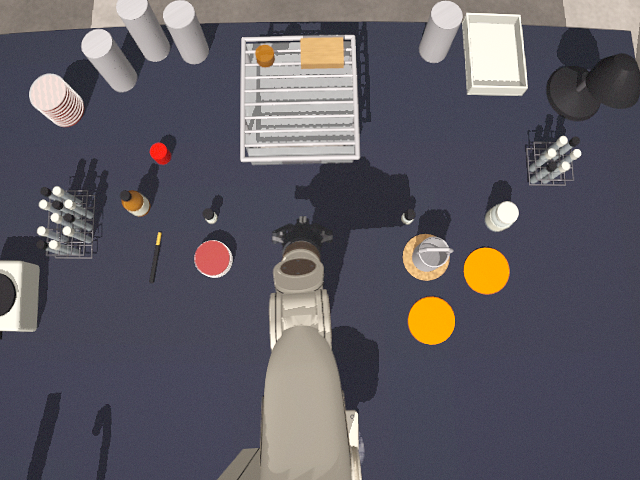

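The drawer is home: the plate moved 0.189 m. The can is centred on the mat at (427,255), the robot is clear and the other things are in place. Handing in.

```bash
python3 -c "
from workcell import job; print(job.job_done())"
```

```text
the job is handed in; nothing more can be done
None
```

I handed the job in: the can stands centred on the cork mat, the jar and slide box are in the two rear bays, and the drawer is pushed home (about 0.189 m by camera); I did not see the judge's result.

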